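# Comb the kebab skewers into the grooves of their tray

## Task

Three washed kebab skewers lie askew on top of the ribs of the skewer tray's wooden board. Take the wooden rake from the silicone lid, set its teeth down on the flat landing at the board's far end (far from the robot) and comb it across the ribs to the near end, the teeth kept pressed on the board all the way, with about 8 N and never over 15 N, so that every skewer drops fully into a groove. Then stand the rake upright on the middle of the lid again and let go; do not touch the skewers with the fingers and leave the saucers, the teapot and the glasses where they are.

Things in the scene. Friction and masses are not known exactly. Their poses are not given: they have to be found in the camera images.
- board: dark wooden grooved board, 199 (x) by 170 (y). Origin: on its hinge at the near edge, middle, underside; z up; x to the far edge (within 17 degrees of away from the robot); grooves along y. Walls 5 thick, 27 high. Nine grooves 13 wide, 11 deep, with eight flat-topped ribs 5 wide, fill x = 5 to 162; rib tops 17, groove floors 6 above the underside. It starts level, underside 26 above the shelf.
- landing (a point): middle of the flat landing, 32 (x) by 160 (y), at the board's far end, level with the rib tops; axes as the board's. The far edge rests on soft silicone buffers: pressed here the board tips down by several mm, towards the hinge ever less until it is almost rigid. How much is not told and poses may be 1 to 3 off: steer the height by force. Under 4 N the teeth do not stay down, over 15 N they dent the wood.
- near_groove (a point): middle of the floor of the last groove, at the board's near wall, 166.5 from the landing's middle along the board's -x; axes as the board's. The wall's inner face is 6.5 beyond it. A skewer down in a groove has its axis 10 above the board's underside and its top 3 below the rib tops, so the rake passes over it; one on the ribs has its axis 21 above the underside.
- rake: wooden rake standing on its teeth, 140 to 240 g. Origin: middle between the tips of the teeth, z up; drawn along its x; the same back to front. Five teeth 24 (x) by 10 (y), 42 long, 27 apart, 118 over all along y, rounded below: too thick (x) to drop into a groove. Bar above them 28 (x) by 122 (y), z = 40 to 58. Starts within 15 of the lid's middle, x within 65 degrees of the robot's x.
- rake_grip (a point): point in the rake's upright flat-sided wooden grip, 98 above the tips of the teeth, axes as the rake's. The grip is 18 (x) by 24 (y) and reaches from 57 to 121 above the tips.
- lid: hard black silicone lid lying flat, a disc 156 across and 8 thick with a small tab at its edge, loose, 300 g. Origin at the middle of the underside, its top 8 above. It lies left or right of the skewer tray, the saucers on the other side.
- skewer1: round steel skewer, 8 thick and 130 long, 50 g, pointed at its +x end. Origin at the middle of its axis; x along its axis. It starts on the rib tops, 12 to 20 degrees askew of the grooves, and does not roll by itself.
- skewer2: round steel skewer, 8 thick and 130 long, 50 g, pointed at its +x end. Origin at the middle of its axis; x along its axis. It starts on the rib tops, 12 to 20 degrees askew of the grooves, and does not roll by itself.
- skewer3: round steel skewer, 8 thick and 130 long, 50 g, pointed at its +x end. Origin at the middle of its axis; x along its axis. It starts on the rib tops, 12 to 20 degrees askew of the grooves, and does not roll by itself.
- saucers: stack of five pale ceramic saucers, 140 wide, 43 high; origin at the middle of the underside. A bystander: leave it where it is.
- teapot: small stainless steel teapot, 110 high, 170 from the tip of the spout (+x) to the back of its black handle; origin at the middle of the underside. A bystander.
- glass1: tall drinking glass, 68 wide, 140 high; origin at the middle of the underside. A bystander.
- glass2: the other tall glass, the same. A bystander.

How it is judged:
By the outcome, as a careful person would: the job done as asked, in the order asked, and still so for the second after the job is handed in, with the robot touching nothing.
It also fails if it takes over 69 s, if anything falls off the work surface, if the arm or the gripper's body presses on something with over 40 N, if the wrist force passes 120 N, or if a joint passes its speed limit or range.

## Robot

A 7-joint arm with a two-finger parallel gripper is mounted at the origin on the work surface. World frame = base frame: x ahead of the robot, y to its left, z up, the work surface at z = 0. Lengths are in m, angles in rad, forces in N, time in s.
With the tool pointing down it reaches from about 0.425 to 0.875 m from the base axis. Payload 4.7 kg.
Tool frame: the origin (TCP) lies on the mounting face of the last link; the fingertips stand 182 mm ahead of it and the grasp point (between the pads) lies 164 mm ahead of it; x points along the fingers, y is the direction in which the jaws open and shut, and the axes are right-handed (so a half turn about x gives the same grasp; the last joint's range is limited). The gripper opens to 87 mm and grips with 3 to 60 N. Pads are 19 mm wide; open, the fingers measure 117 mm over their backs; the gripper's body (75 mm by 190 mm) begins 51 mm behind the grasp point.
Start: joints at [-1.302, 0.321, -0.07, 1.45, 0.023, 1.371, -0.057], TCP at [0.164, 0.629, 0.405] pointing down, gripper open.
Joint ranges: [-2.86, 2.86], [-0.3, 2.09], [-1.38, 1.24], [0.06, 2.45], [-1.56, 4.7], [0.09, 2.05], [-2.69, 2.69]. Speed limits (rad/s): [2.57, 2.57, 3.14, 3.14, 3.14, 3.14, 3.14].

## Interface

Orientations are given as a rotation vector (axis times angle).
In Python, from bench import monitor, get_image, ctrl gives the robot as it stands.
- The arm moves only by the shell command python3 -m creep 'ROWS' [FORCE]. ROWS is JSON, a list of rows, each a list of 7 numbers: the shift along the tool's x, y, z in mm, then the turn, a rotation vector about the tool's x, y, z in rad, then the finger opening in mm, from 0 to 87. A call has 1 to 5 rows; each row shifts and turns the commanded pose from where the row before left it, along the tool's axes as they then stand; what a row does not reach is not made up. A row lasts 1/10 s, in which the tool goes at most 50 mm and 8.59 degrees, less where a joint would pass 70% of its speed; a pose out of reach is approached as far as the arm can. A call is refused whole if a number of a shift passes 50 or a number of a turn 0.15, either way. A call with a gripper value outside its range is refused whole. The fingers move at their own pace and stop on an object; FORCE is the grip in N (left out, the last holds). Time passes only in rows, so rows that do not move let the fingers close. It gives the time, the measured TCP pose, the force and the opening at its end, in the units of the state.
- monitor.get_state(): the state, without advancing time (a new reading comes with each control period).
- get_image(name): name is "scene" or "side" or "wrist"; returns a dict with "img" (384x512x3 uint8, red, green, blue), "mtx" (3x3 intrinsics, pixels), "D" ([k1, k2, p1, p2, k3] as OpenCV has them; the pictures are not rectified), "view" (4x4, takes a point from world to camera coordinates). Camera axes: x right, y up, looking along -z (the intrinsics and any distortion apply to the point x, -y, -z); pixel columns grow to the right and rows downward; lengths in m; the calibration is good to about 2 mm. A picture is of the moment at which its call begins. There is no depth.
- ctrl.close_job(): hands the job in, once; it reports no verdict.
The state is a dict: "time": time; "joint_positions": joint angles; "qd": joint speeds; "joint_torque": joint torques, N m; "position": TCP position; "tool_rot": TCP orientation; "ft_force": force on the tool from outside, world axes, zero at the start; "torque": the same for the moment, N m; "grip_width": opening from 0.0 (shut) to 1.0 (fully open).
Only numpy, scipy, OpenCV 4.12 (cv2) and the standard library are available. Lean on these libraries where they do the work, as an engineer would, in place of code of your own. Each camera call takes 0.05 s, during which the arm holds its last target.

## Working session

There is one attempt and no reset: what is moved stays moved. The work goes in short steps, Python scripts to look and compute and a shell command to move; the robot and the scene stay as the last step left them, time stands still between calls to the robot, and variables do not carry over. Pictures are saved under pics/ and viewed, and the job is handed in when it is done.

```bash
mkdir -p pics; ls; python3 - <<'E'
from bench import monitor,get_image
import cv2,json
s=monitor.get_state();print(s)
for n in["scene","side","wrist"]:
    d=get_image(n);cv2.imwrite(f"pics/{n}0.png",d["img"][:,:,::-1]);print(n,d["mtx"],d["D"],d["view"])
E
```

```text
pics
{'time': 0.0, 'joint_positions': array([-1.30194   ,  0.32177377, -0.07005885,  1.45167572,  0.02260971,
        1.37077024, -0.05689667]), 'qd': array([ 0.00099334, -0.00073722,  0.0028016 ,  0.0009922 ,  0.00024945,
       -0.00110506,  0.00178334]), 'joint_torque': array([ 5.05238149e-04, -4.91290605e+01, -4.03340813e-01, -3.12524414e+01,
       -6.37893146e-02,  4.37620562e-02,  1.81438586e-04]), 'position': array([0.16380037, 0.62880698, 0.4036926 ]), 'tool_rot': array([ 0.19853582,  1.56164802, -0.20142772]), 'ft_force': array([ 0.0801321 ,  0.4074607 , -0.06315173]), 'torque': array([0.02648228, 0.00450704, 0.01278037]), 'grip_width': 1.0017499034695247}
scene [[414.26749393   0.         257.16258013]
 [  0.         414.26749393 186.93302579]
 [  0.           0.           1.        ]] [-0.00036438  0.          0.          0.          0.        ] [[-0.76061859  0.64907764 -0.01255314  0.41331809]
 [-0.39011865 -0.4415321   0.80799557  0.14379643]
 [ 0.51890924  0.61947367  0.58905482 -1.4113939 ]
 [ 0.          0.          0.          1.        ]]
side [[379.07200036   0.         257.07128343]
 [  0.         379.07200036 190.51237052]
 [  0.           0.           1.        ]] [-0.09702085  0.          0.          0.          0.        ] [[ 0.95178499 -0.30636124  0.01575214 -0.52493766]
 [ 0.22586568  0.73460265  0.63979969 -0.16187576]
 [-0.20758139 -0.60539387  0.76838026 -1.20450796]
 [ 0.          0.          0.          1.        ]]
wrist [[337.4704935    0.         250.77902443]
 [  0.         337.4704935  186.66691115]
 [  0.           0.           1.        ]] [-0.07175732  0.          0.          0.          0.        ] [[ 0.25195964  0.96773516 -0.00223738 -0.64833988]
 [-0.93147462  0.24189058 -0.2717425   0.03394623]
 [-0.26243357  0.07055221  0.9623674  -0.39221123]
 [ 0.          0.          0.          1.        ]]
```

View pics/scene0.png

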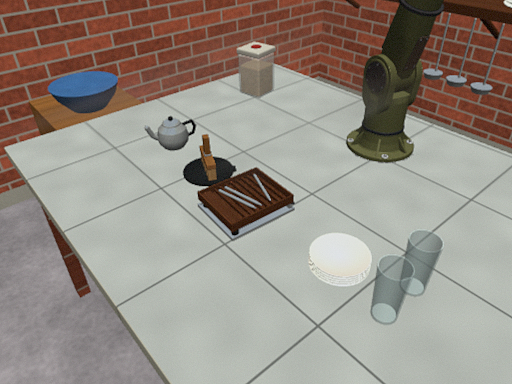

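View pics/side0.png

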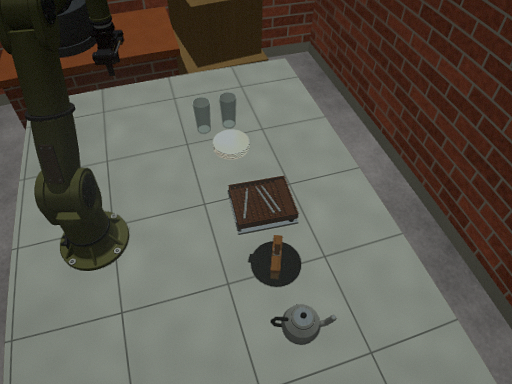

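View pics/wrist0.png

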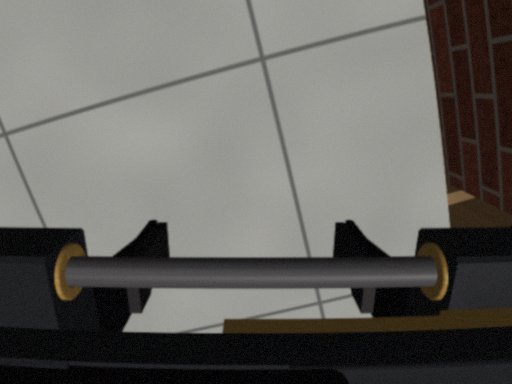

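The scene view shows the board around (245,200), the lid and rake at (208,165), and the teapot at (173,133). The saucers are at (340,258) and the glasses at (390,290) and (420,260). The side view shows the board at (263,203) and the lid at (275,262). The wrist view shows only bare table. Next I'll zoom in.

```bash
cat > h.py <<'E'
import numpy as np,cv2
from scipy.spatial.transform import Rotation as R
from bench import monitor,get_image
def proj(d,P):
    P=np.atleast_2d(P);V=np.array(d["view"]);c=P@V[:3,:3].T+V[:3,3]
    c=c*[1,-1,-1]
    return cv2.projectPoints(c.reshape(-1,1,3),np.zeros(3),np.zeros(3),np.array(d["mtx"]),np.array(d["D"],float))[0].reshape(-1,2)
def back(d,uv,z):
    u=cv2.undistortPoints(np.array(uv,float).reshape(-1,1,2),np.array(d["mtx"]),np.array(d["D"],float)).reshape(-1,2)
    V=np.array(d["view"]);r=np.c_[u[:,0],-u[:,1],-np.ones(len(u))]@V[:3,:3];o=-V[:3,:3].T@V[:3,3]
    t=(z-o[2])/r[:,2];return o+r*t[:,None]
def crop(img,x0,y0,w,h,s,name):
    cv2.imwrite("pics/"+name,cv2.resize(img[y0:y0+h,x0:x0+w,::-1],None,fx=s,fy=s,interpolation=cv2.INTER_CUBIC))
def tool():
    s=monitor.get_state();return s,R.from_rotvec(s["tool_rot"]).as_matrix()
E
python3 - <<'E'
from h import *
d=get_image("scene");crop(d["img"],175,125,130,120,6,"sc1.png")
d=get_image("side");crop(d["img"],215,165,100,125,5,"si1.png")
s,T=tool();print(T,s["time"])
E
```

```text
[[-1.47433854e-04  2.51952066e-01  9.67739704e-01]
 [-8.78547588e-04  9.67739308e-01 -2.51952097e-01]
 [-9.99999603e-01 -8.87351651e-04  7.86743442e-05]] 0.25
```

View pics/sc1.png

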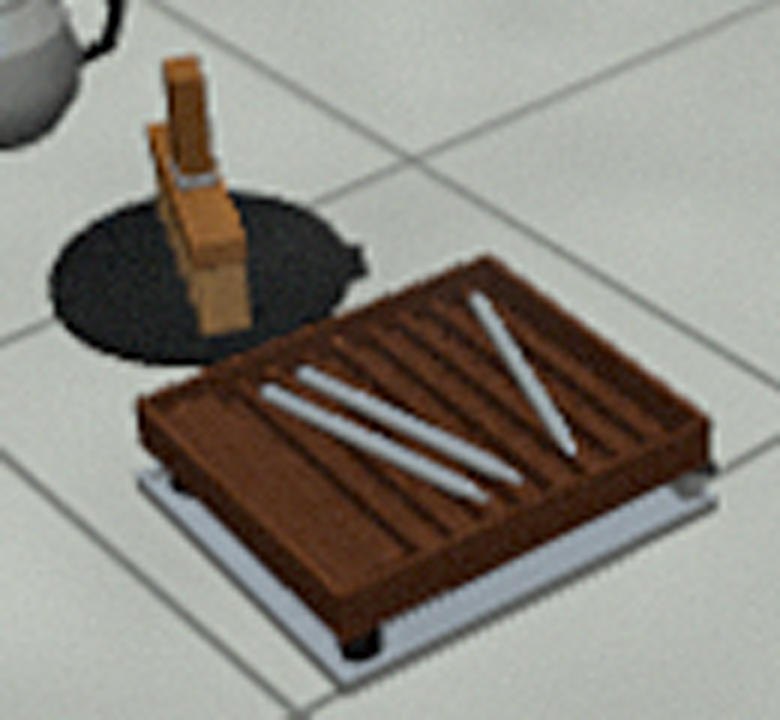

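View pics/si1.png

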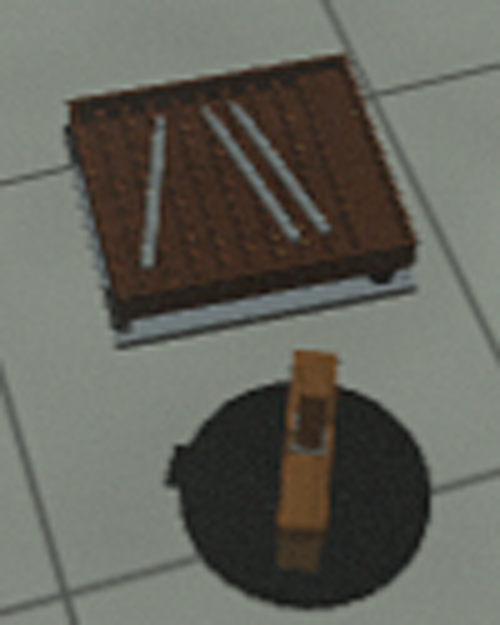

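```bash
cat > fit.py <<'E'
from h import *
from scipy.optimize import least_squares
ds=get_image("scene");di=get_image("side")
S=lambda p:np.array(p)/6.+[175,125]-.4
I=lambda p:np.array(p)/5.+[215,165]-.4
def pose(p,P):
    c,s=np.cos(p[3]),np.sin(p[3]);return np.array(P)@np.array([[c,s,0],[-s,c,0],[0,0,1]])+p[:3]
L,W,H=.199,.085,.027
obs=[(ds,S([140,403]),(L,-W,H)),(ds,S([345,603]),(L,W,H)),(ds,S([710,425]),(0,W,H)),(ds,S([490,257]),(0,-W,H)),
(di,I([70,102]),(0,W,H)),(di,I([345,57]),(L,W,H)),(di,I([415,245]),(L,-W,H)),(di,I([118,300]),(0,-W,H))]
def fit(obs,p0,free):
    def f(q):
        p=np.array(p0,float);p[free]=q
        return np.concatenate([proj(d,pose(p,[P]))[0]-o for d,o,P in obs])
    r=least_squares(f,np.array(p0)[free],loss="soft_l1");p=np.array(p0,float);p[free]=r.x
    print(p.round(4),f(r.x).reshape(-1,2).round(1).tolist());return p
print("board");B=fit(obs,[.55,0,.03,0],[0,1,2,3]);
B2=fit(obs,[.55,0,.026,0],[0,1,3])
print("landing",pose(B,[[.1785,0,.017]]),"near",pose(B,[[.012,0,.006]]))
# lid
for d,sx,C in((ds,S,[(50,285),(75,335),(130,362),(345,250),(300,205),(100,218)]),(di,I,[(180,485),(430,490),(305,608),(210,570),(395,575),(225,405),(395,410)])):
    P=back(d,[sx(c) for c in C],.008)
    r=least_squares(lambda q:np.hypot(*(P[:,:2]-q[:2]).T)-.078,P[:,:2].mean(0));print("lid",r.x,r.fun.round(4))
ro=[(ds,S([197,247]),(.014,.061,.058)),(ds,S([245,228]),(-.014,.061,.058)),(ds,S([150,127]),(.014,-.061,.058)),
(ds,S([205,335]),(.012,.059,0.002)),(ds,S([250,327]),(-.012,.059,0.002)),
(di,I([278,528]),(-.014,-.061,.058)),(di,I([327,530]),(.014,-.061,.058)),
(di,I([293,352]),(-.009,.012,.121)),(di,I([338,356]),(.009,.012,.121)),
(di,I([278,568]),(-.012,-.059,.002)),(di,I([322,570]),(.012,-.059,.002))]
print("rake");K=fit(ro,[P[:,0].mean(),P[:,1].mean(),.008,0],[0,1,2,3]);K2=fit(ro,[K[0],K[1],.008,K[3]],[0,1,3])
# skewers
for nm,a,b in(("left",((268,390),(485,495)),((235,105),(325,230))),("mid",((303,372),(518,480)),((208,110),(294,238))),("near",((477,296),(571,450)),((160,120),(148,265)))):
    z=B[2]+.021
    A=back(ds,[S(q) for q in a],z);Q=back(di,[I(q) for q in b],z);print(nm,A.round(3).tolist(),Q.round(3).tolist())
    for M in(A,Q):
        m=M-B[:3];c,s=np.cos(B[3]),np.sin(B[3]);print("  board",(m[:,:2]@np.array([[c,-s],[s,c]])*1000).round().tolist())
print("tp",back(di,[(300,320)],0),back(ds,[(173,150)],0),"sauc",back(di,[(231,140)],.043),back(ds,[(340,256)],.043))
E
python3 fit.py
```

```text
board
[ 0.4578 -0.0255  0.0235 -0.0757] [[-0.9, 0.2], [-0.6, 0.1], [1.0, -0.0], [0.1, -0.0], [-0.9, 0.0], [-0.0, -0.5], [0.5, 0.0], [-0.4, 0.4]]
[ 0.4583 -0.0252  0.026  -0.0747] [[-1.1, -0.4], [-0.7, -0.5], [1.0, -0.6], [0.0, -0.6], [-0.8, -0.5], [0.1, -1.1], [0.7, -0.6], [-0.3, -0.2]]
landing [[ 0.6357668  -0.03904723  0.04054897]] near [[ 0.46974384 -0.02645261  0.02954897]]
lid [ 0.53293693 -0.24783923] [-0.0017  0.0003  0.0038 -0.0007  0.0032  0.0019]
lid [ 0.53102111 -0.25000049] [-0.0009 -0.0016  0.0011  0.0022 -0.0008 -0.0005  0.0035]
rake
[ 0.5312 -0.2457  0.0091 -0.3986] [[-0.7, -0.5], [0.7, 1.0], [-1.1, -0.7], [0.0, 0.2], [0.4, 0.0], [0.1, -0.8], [0.1, -0.3], [1.5, 1.1], [-1.2, 0.8], [0.0, -0.4], [-0.7, -0.1]]
[ 0.5312 -0.2457  0.008  -0.3981] [[-0.7, -0.1], [0.8, 1.3], [-1.0, -0.4], [0.1, 0.5], [0.5, 0.3], [0.1, -0.6], [0.1, -0.2], [1.5, 1.3], [-1.2, 1.0], [-0.0, -0.2], [-0.8, 0.1]]
left [[0.594, -0.101, 0.045], [0.569, 0.023, 0.045]] [[0.576, 0.027, 0.045], [0.599, -0.092, 0.045]]
  board [[141.0, -65.0], [107.0, 57.0]]
  board [[114.0, 62.0], [145.0, -56.0]]
mid [[0.573, -0.101, 0.045], [0.551, 0.025, 0.045]] [[0.557, 0.029, 0.045], [0.577, -0.092, 0.045]]
  board [[121.0, -67.0], [89.0, 57.0]]
  board [[95.0, 62.0], [124.0, -57.0]]
near [[0.473, -0.096, 0.045], [0.519, 0.024, 0.045]] [[0.523, 0.03, 0.045], [0.48, -0.085, 0.045]]
  board [[20.0, -69.0], [58.0, 54.0]]
  board [[61.0, 60.0], [27.0, -57.0]]
tp [[ 0.53669697 -0.43927837  0.        ]] [[ 0.5439323  -0.43765985  0.        ]] sauc [[0.53639496 0.28225383 0.043     ]] [[0.53768506 0.28147747 0.043     ]]
```

Fit of the two views:

| Item | Position (m) | Yaw (rad) | Check |
|---|---|---|---|
| Board | (0.458, -0.025) | -0.075 | z of about 0.0235–0.026, expected 0.026 |
| Rake | (0.531, -0.246) | -0.398 | z of 0.009, expected 0.008 |
| Lid | (0.532, -0.249) | – | both cameras agree |

I'll swing the arm round on an arc.

```bash
cat >> h.py <<'E'
def sim(rows):
    s,T=tool();p=s["position"].copy()
    for r in rows:
        p=p+T@np.array(r[:3])/1000;T=T@R.from_rotvec(r[3:6]).as_matrix()
        print(p.round(3),round(np.hypot(p[0],p[1]),3),round(np.degrees(np.arctan2(T[1,1],T[0,1])),1))
E
python3 - <<'E'
from h import *
sim([[0,-3,48,.086,0,0]]*20)
E
```

```text
[0.21  0.614 0.405] 0.649 70.5
[0.254 0.595 0.405] 0.647 65.5
[0.296 0.573 0.405] 0.645 60.6
[0.337 0.546 0.405] 0.642 55.7
[0.375 0.517 0.405] 0.638 50.8
[0.41  0.484 0.405] 0.634 45.8
[0.442 0.449 0.405] 0.63 40.9
[0.471 0.41  0.405] 0.625 36.0
[0.497 0.37  0.405] 0.62 31.1
[0.519 0.327 0.405] 0.614 26.1
[0.538 0.283 0.405] 0.607 21.2
[0.552 0.237 0.405] 0.601 16.3
[0.563 0.19  0.405] 0.594 11.3
[0.569 0.142 0.405] 0.587 6.4
[0.572 0.094 0.405] 0.579 1.5
[0.57  0.046 0.405] 0.572 -3.4
[ 0.564 -0.002  0.405] 0.564 -8.4
[ 0.554 -0.049  0.405] 0.556 -13.3
[ 0.54  -0.095  0.405] 0.548 -18.2
[ 0.522 -0.139  0.405] 0.541 -23.1
```

```bash
python3 -m creep '[[0,-3,48,0.086,0,0,87],[0,-3,48,0.086,0,0,87],[0,-3,48,0.086,0,0,87],[0,-3,48,0.086,0,0,87],[0,-3,48,0.086,0,0,87]]'
python3 -m creep '[[0,-3,48,0.086,0,0,87],[0,-3,48,0.086,0,0,87],[0,-3,48,0.086,0,0,87],[0,-3,48,0.086,0,0,87],[0,-3,48,0.086,0,0,87]]'
python3 -m creep '[[0,-3,48,0.086,0,0,87],[0,-3,48,0.086,0,0,87],[0,-3,48,0.086,0,0,87],[0,-3,48,0.086,0,0,87],[0,-3,48,0.086,0,0,87]]'
python3 -m creep '[[0,-3,48,0.086,0,0,87],[0,-3,48,0.086,0,0,87],[0,-3,48,0.086,0,0,87],[0,-3,48,0.086,0,0,87],[0,-3,48,0.086,0,0,87]]'
python3 - <<'E'
from h import *
s,T=tool();print(s["position"],T,s["joint_positions"],s["ft_force"])
print(T.T@(np.array([.5312,-.2457,.355])-s["position"])*1000)
E
```

```text
time: 0.85
position: [0.3762, 0.5158, 0.4048]
tool_rot: [0.539, 1.503, -0.538]
ft_force: [0.1, -0.3, 0.8]
grip_width: 1.0
time: 1.35
position: [0.5204, 0.3253, 0.4048]
tool_rot: [0.87, 1.39, -0.869]
ft_force: [0.7, 0.1, 0.4]
grip_width: 1.003
time: 1.85
position: [0.572, 0.0922, 0.4049]
tool_rot: [1.193, 1.219, -1.192]
ft_force: [0.5, -0.3, -0.0]
grip_width: 0.998
time: 2.35
position: [0.5217, -0.1412, 0.4049]
tool_rot: [1.503, 0.987, -1.502]
ft_force: [1.1, 0.0, 0.6]
grip_width: 1.0
[ 0.52171113 -0.14124534  0.40491661] [[ 8.11235858e-04  9.18054907e-01 -3.96452432e-01]
 [-9.82952777e-05 -3.96452487e-01 -9.18055236e-01]
 [-9.99999666e-01  7.83728729e-04 -2.31376012e-04]] [-0.40522925  0.08967834  0.66349382  1.74574097 -0.05701462  1.32470079
 -0.13747843] [1.13869441e+00 8.67669307e-04 6.38027994e-01]
[49.93455921 50.0834886  92.14481429]
```

```bash
python3 -m creep '[[0,17,31,0,0,0,87],[0,17,31,0,0,0,87],[0,16,30,0,0,0,87],[40,0,0,0,0,0,87],[0,0,0,0,0,0,87]]'
python3 - <<'E'
from h import *
s,T=tool();print(s["position"],s["joint_positions"].round(2),s["ft_force"])
d=get_image("wrist");cv2.imwrite("pics/w1.png",d["img"][:,:,::-1])
d=get_image("scene");crop(d["img"],150,90,130,100,6,"sc2.png")
d=get_image("side");crop(d["img"],215,165,100,125,5,"si2.png")
E
```

```text
time: 2.85
position: [0.5305, -0.2438, 0.3607]
tool_rot: [1.499, 0.995, -1.508]
ft_force: [0.4, 0.5, -0.5]
grip_width: 1.002
[ 0.53048119 -0.24377246  0.36065345] [-0.24  0.25  0.73  1.7  -0.17  1.27  0.12] [ 0.4467631   0.45928256 -0.5417353 ]
```

View pics/w1.png

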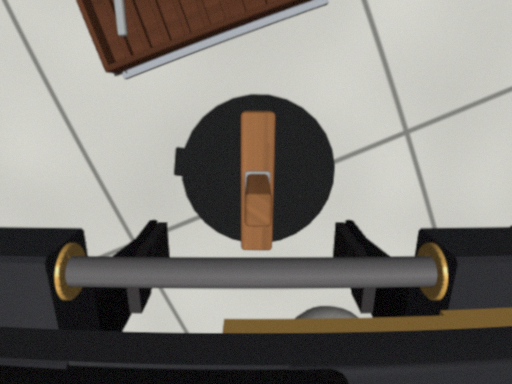

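View pics/sc2.png

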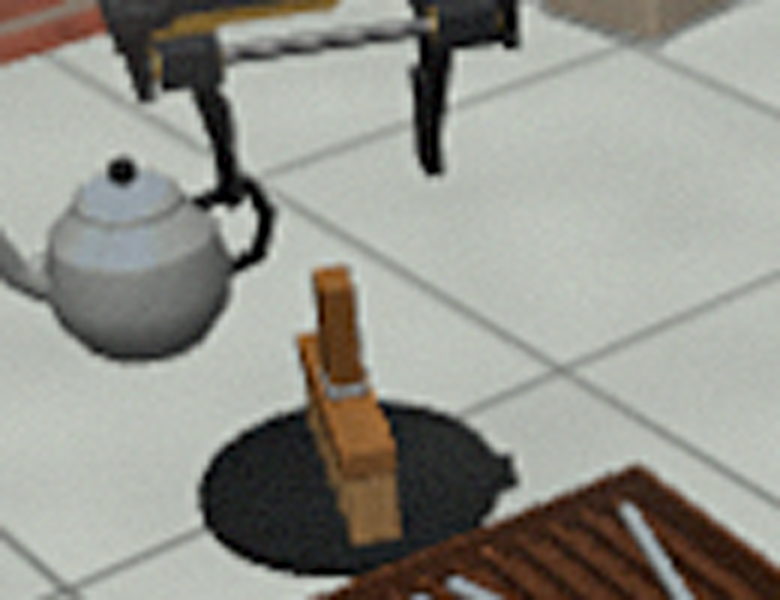

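```bash
python3 - <<'E'
from h import *
from scipy.optimize import least_squares
d=get_image("wrist");s,T=tool()
P=np.array([[-.014,.061,.058],[.014,.061,.058],[-.014,-.061,.058],[.014,-.061,.058],[-.009,-.012,.121],[.009,-.012,.121]])
o=np.array([[241,112],[275,112],[241.5,249.5],[272.5,249.5],[245,226],[271.5,226]])
def po(q):
    c,s=np.cos(q[2]),np.sin(q[2]);return P@np.array([[c,s,0],[-s,c,0],[0,0,1]])+[q[0],q[1],.008]
r=least_squares(lambda q:(proj(d,po(q))-o).ravel(),[.53,-.246,-.4]);print(r.x,r.fun.reshape(-1,2).round(1).tolist())
print(T)
tg=np.array([r.x[0],r.x[1],.270]);print(T.T@(tg-s["position"])*1000,"yaw tool y",np.arctan2(T[1,1],T[0,1]))
# grasp point image
print(proj(d,[s["position"]+T[:,0]*.164]))
# lid from wrist
L=back(d,[(182,168),(334,167),(258,95),(205,222),(312,222)],.008)
q=least_squares(lambda q:np.hypot(*(L[:,:2]-q[:2]).T)-.078,L[:,:2].mean(0));print("lid",q.x,q.fun)
E
```

```text
[ 0.53689644 -0.24870093 -0.40526545] [[-0.3, 0.8], [-0.1, 1.0], [-0.1, -0.6], [-0.6, -0.5], [0.8, -0.5], [0.2, -0.4]]
[[ 2.03219166e-03  9.20140288e-01 -3.91583607e-01]
 [-3.98784381e-05 -3.91584341e-01 -9.20142219e-01]
 [-9.99997934e-01  1.88552108e-03 -7.59080673e-04]]
[96.23488125  5.77886992  3.85134046] yaw tool y -0.40235356312494197
[[250.55355008 253.49093908]]
lid [ 0.53733897 -0.25344705] [0.00100381 0.0004029  0.00092177 0.00035137 0.0011754 ]
```

```bash
python3 -m creep '[[20,5,4,0,0,0,60],[20,0,0,0,0,0,60],[20,0,0,0,0,0,60],[15,0,0,0,0,0,60],[0,0,0,0,0,0,60]]'
python3 - <<'E'
from h import *
s,T=tool();print(s["position"],s["joint_positions"].round(2),s["ft_force"])
d=get_image("wrist");cv2.imwrite("pics/w2.png",d["img"][:,:,::-1])
d=get_image("scene");crop(d["img"],150,90,130,100,6,"sc3.png")
d=get_image("side");crop(d["img"],215,165,100,125,5,"si3.png")
E
```

```text
time: 3.55
position: [0.5351, -0.2482, 0.2887]
tool_rot: [1.499, 0.993, -1.501]
ft_force: [-1.2, -0.7, 0.1]
grip_width: 0.711
[ 0.5351241  -0.24817791  0.28871244] [-0.21  0.33  0.71  1.77 -0.24  1.13  0.18] [-1.24449911 -0.6677503   0.1441542 ]
```

View pics/w2.png

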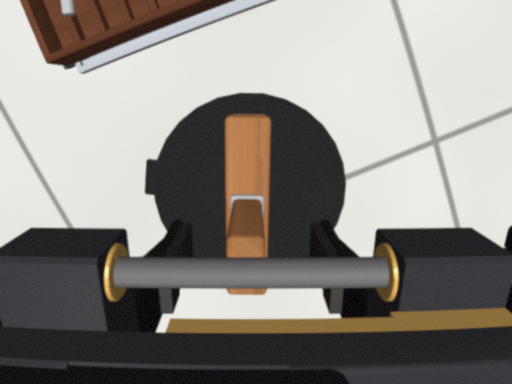

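View pics/sc3.png

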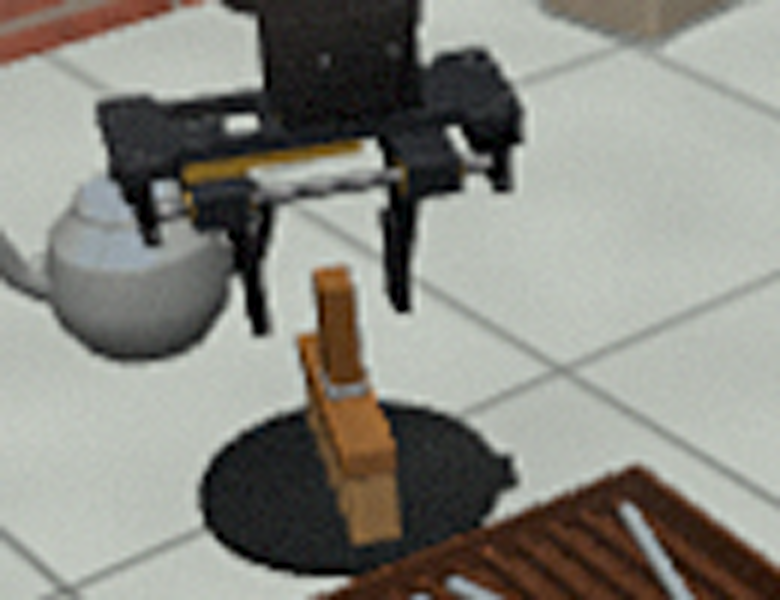

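View pics/si3.png

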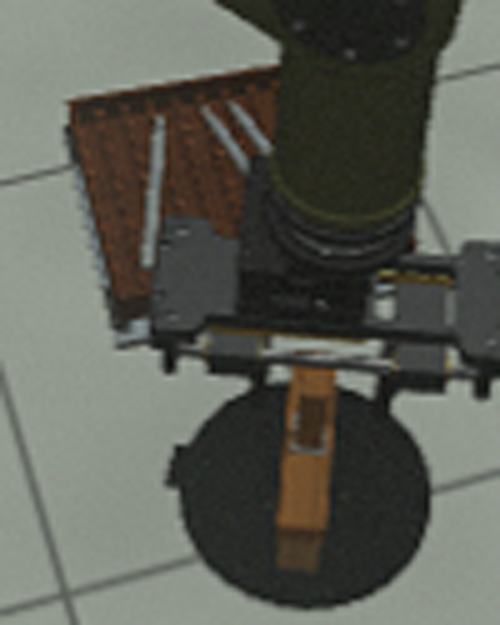

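```bash
python3 - <<'E'
from h import *
from scipy.optimize import least_squares
d=get_image("wrist");s,T=tool()
P=np.array([[-.014,.061,.058],[.014,.061,.058],[-.014,-.061,.058],[.014,-.061,.058]])
o=np.array([[225.5,114.5],[270.5,114.5],[227,294],[267,294]])
def po(q):
    c,s=np.cos(q[2]),np.sin(q[2]);return P@np.array([[c,s,0],[-s,c,0],[0,0,1]])+[q[0],q[1],.008]
r=least_squares(lambda q:(proj(d,po(q))-o).ravel(),[.53,-.246,-.4]);print(r.x,r.fun.reshape(-1,2).round(1).tolist())
tg=np.array([r.x[0],r.x[1],.270]);print(T.T@(tg-s["position"])*1000,"yaw tool y",np.arctan2(T[1,1],T[0,1]))
L=back(d,[(156,180),(344,182),(247,93.5),(175,125),(322,128)],.008)
q=least_squares(lambda q:np.hypot(*(L[:,:2]-q[:2]).T)-.078,L[:,:2].mean(0));print("lid",q.x,q.fun)
E
```

```text
[ 0.53434473 -0.24967053 -0.41111173] [[-0.8, 0.9], [0.7, 1.2], [0.2, -1.6], [-0.1, -1.3]]
[21.18194194 -1.27538904  0.8315278 ] yaw tool y -0.4037194655330646
lid [ 0.53341617 -0.25397969] [-1.53720356e-03 -2.85845429e-05 -4.75692451e-05  1.19818793e-03
 -8.45022795e-04]
```

```bash
python3 -m creep '[[10,-1,1,0,0,0,60],[9,0,0,0.005,0,0,60],[0,0,0,0,0,0,60],[0,0,0,0,0,0,10],[0,0,0,0,0,0,10]]' 50
python3 -m creep '[[0,0,0,0,0,0,10],[0,0,0,0,0,0,10],[0,0,0,0,0,0,10]]' 50
python3 - <<'E'
from h import *
s,T=tool();print(s["position"],T,s["ft_force"],s["torque"],s["grip_width"]*87)
d=get_image("wrist");cv2.imwrite("pics/w3.png",d["img"][:,:,::-1])
E
```

```text
time: 4.25
position: [0.534, -0.2498, 0.2708]
tool_rot: [1.504, 0.987, -1.504]
ft_force: [0.2, 0.1, 0.8]
grip_width: 0.588
time: 4.55
position: [0.534, -0.2498, 0.2709]
tool_rot: [1.504, 0.987, -1.503]
ft_force: [0.3, 0.8, -0.7]
grip_width: 0.324
[ 0.5339742  -0.24976847  0.27092881] [[ 3.87984893e-04  9.17537550e-01 -3.97648958e-01]
 [ 6.55170836e-06 -3.97648990e-01 -9.17537618e-01]
 [-9.99999925e-01  3.53385454e-04 -1.60293239e-04]] [ 0.29278996  0.79841986 -0.65556335] [-0.10685346  0.01607951  0.00111378] 28.187808028293055
```

View pics/w3.png

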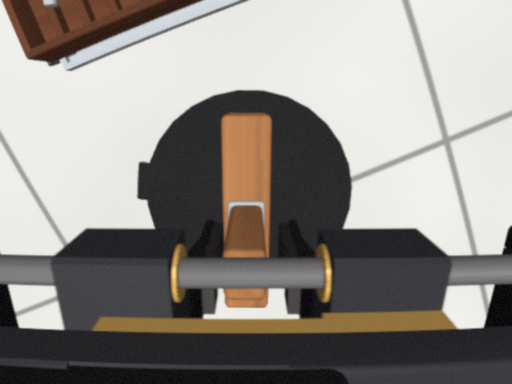

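```bash
python3 -m creep '[[0,0,0,0,0,0,10],[0,0,0,0,0,0,10],[0,0,0,0,0,0,10]]' 50
python3 - <<'E'
from h import *
s,T=tool();print(s["position"],T,s["ft_force"],s["torque"],s["grip_width"]*87)
E
```

```text
time: 4.9
position: [0.5339, -0.2497, 0.2708]
tool_rot: [1.504, 0.987, -1.504]
ft_force: [-0.4, 1.0, 0.1]
grip_width: 0.2
[ 0.53390139 -0.24971175  0.27075212] [[ 4.77103318e-05  9.17536479e-01 -3.97651615e-01]
 [ 1.10920400e-04 -3.97651617e-01 -9.17536473e-01]
 [-9.99999993e-01 -3.31706527e-07 -1.20745604e-04]] [-0.40829036  0.97395927  0.06085161] [-0.10741881  0.05906842 -0.02451295] 17.404969098773883
```

```bash
python3 -m creep '[[-10,0,0,0,0,0,10],[-30,0,0,0,0,0,10],[-40,0,0,0,0,0,10],[-40,0,0,0,0,0,10],[0,0,0,0,0,0,10]]' 60
python3 -m creep '[[0,0,0,0,0,0,10],[0,0,0,0,0,0,10]]'
python3 - <<'E'
from h import *
s,T=tool();print(s["position"],T,s["ft_force"],s["torque"],s["grip_width"]*87)
d=get_image("wrist");cv2.imwrite("pics/w4.png",d["img"][:,:,::-1])
E
```

```text
time: 5.4
position: [0.535, -0.2513, 0.3974]
tool_rot: [1.509, 0.978, -1.496]
ft_force: [0.4, -0.6, -1.5]
grip_width: 0.2
time: 5.6
position: [0.5335, -0.2494, 0.3896]
tool_rot: [1.503, 0.989, -1.505]
ft_force: [-0.4, -0.2, -1.8]
grip_width: 0.204
[ 0.53346352 -0.24937734  0.38958106] [[-2.00789597e-03  9.17535972e-01 -3.97647718e-01]
 [ 9.94634152e-04 -3.97646491e-01 -9.17538162e-01]
 [-9.99997490e-01 -2.23783518e-03 -1.14179825e-04]] [-0.42313172 -0.19643303 -1.79619264] [-0.10062487  0.03965634  0.03831842] 17.72149329560507
```

View pics/w4.png

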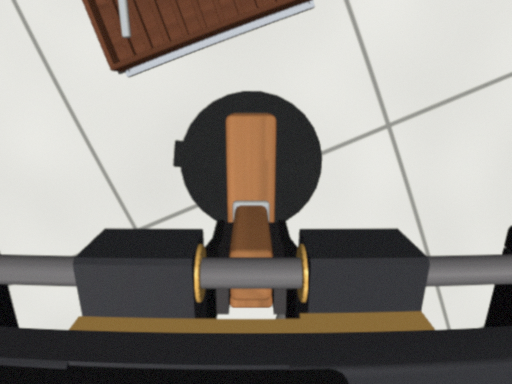

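```bash
python3 - <<'E'
from h import *
s,T=tool()
sim([[0,28,-33,-.055,0,0]]*6+[[0,0,0,0,0,0]])
d=T.T@(np.array([.636,-.039,.35])-s["position"])*1000;print(d)
E
```

```text
[ 0.572 -0.23   0.389] 0.617 -20.3
[ 0.61  -0.209  0.389] 0.645 -17.1
[ 0.646 -0.186  0.389] 0.673 -14.0
[ 0.682 -0.16   0.389] 0.7 -10.8
[ 0.715 -0.133  0.389] 0.728 -7.7
[ 0.747 -0.104  0.389] 0.755 -4.5
[ 0.747 -0.104  0.389] 0.755 -4.5
[  39.14486583   10.57159806 -233.76726844]
```

```bash
python3 - <<'E'
from h import *
sim([[0,8,-38,-.055,0,0]]*6)
E
python3 -m creep '[[0,8,-38,-0.055,0,0,10],[0,8,-38,-0.055,0,0,10],[0,8,-38,-0.055,0,0,10],[0,8,-38,-0.055,0,0,10],[0,8,-38,-0.055,0,0,10]]'
python3 -m creep '[[0,8,-38,-0.055,0,0,10],[20,0,0,0,0,0,10],[0,0,0,0,0,0,10],[0,0,0,0,0,0,10]]'
python3 - <<'E'
from h import *
s,T=tool();print(s["position"],T,s["joint_positions"].round(2),s["ft_force"],s["torque"],s["grip_width"]*87)
d=get_image("wrist");cv2.imwrite("pics/w5.png",d["img"][:,:,::-1])
d=get_image("scene");crop(d["img"],175,125,130,120,6,"sc5.png")
d=get_image("side");crop(d["img"],215,155,100,125,5,"si5.png")
E
```

```text
[ 0.556 -0.218  0.389] 0.597 -20.3
[ 0.577 -0.185  0.389] 0.605 -17.1
[ 0.595 -0.151  0.389] 0.614 -14.0
[ 0.612 -0.116  0.389] 0.623 -10.8
[ 0.627 -0.08   0.389] 0.632 -7.7
[ 0.64  -0.043  0.389] 0.642 -4.5
time: 6.15
position: [0.6281, -0.0789, 0.3889]
tool_rot: [1.304, 1.146, -1.308]
ft_force: [0.7, -0.5, -1.6]
grip_width: 0.2
time: 6.55
position: [0.6402, -0.0449, 0.3694]
tool_rot: [1.266, 1.171, -1.271]
ft_force: [-0.4, -0.9, -1.6]
grip_width: 0.201
[ 0.64019988 -0.0449252   0.36938135] [[-0.00333858  0.99674544 -0.0805443 ]
 [-0.00124678 -0.08054884 -0.99674988]
 [-0.99999365 -0.00322731  0.00151164]] [-0.43  0.36  0.58  1.54 -0.2   1.31  0.1 ] [-0.4068646  -0.86563755 -1.61151966] [-0.09407833  0.00584631  0.02634937] 17.46179157509566
```

View pics/w5.png

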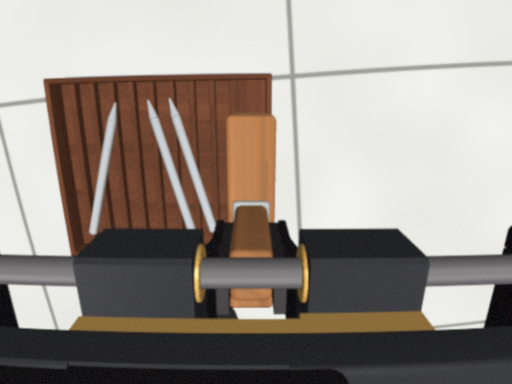

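View pics/sc5.png

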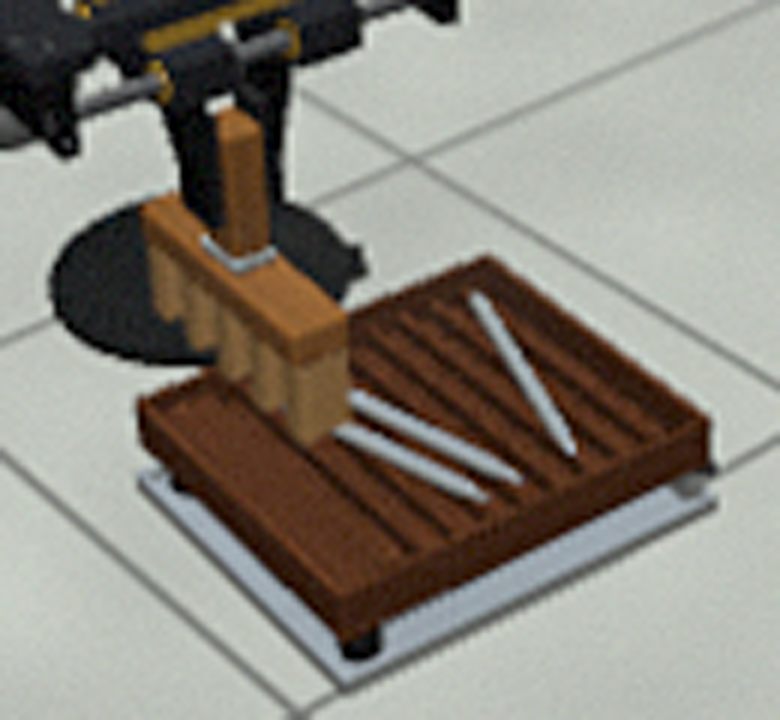

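```bash
python3 - <<'E'
from h import *
d=get_image("wrist");s,T=tool()
crop(d["img"],35,60,250,200,3,"w5c.png")
for z in(.0505,.053):
    P=back(d,[(271,74.5),(46.5,81)],z);v=P[0]-P[1];yaw=np.arctan2(v[1],v[0]);print(P,np.linalg.norm(v),yaw)
    ex=np.array([np.cos(yaw),np.sin(yaw),0]);ey=np.array([-ex[1],ex[0],0])
    m=(P[0]+P[1])/2
    for y in(0,): print("landing",m+ex*.079-ey*.085,"hinge",m-ex*.0995-ey*.085)
# predicted rake bar in wrist: rake at tips = TCP down .2628
g=s["position"]+T[:,0]*(.164+.0988-.058)
print(proj(d,[g+T[:,1]*a-T[:,2]*.061 for a in(-.014,.014)]))
t=s["position"]+T[:,0]*.2628;print("tips",t)
E
```

```text
[[0.66560212 0.04072187 0.0505    ]
 [0.46799985 0.05402309 0.0505    ]] 0.19804944038399216 -0.06721170392285884
landing [ 0.63991392 -0.04274133  0.0505    ] hinge [ 0.46181695 -0.03075307  0.0505    ]
[[0.66544931 0.04061658 0.053     ]
 [0.46948066 0.05380784 0.053     ]] 0.19641212335071984 -0.06721170392285879
landing [ 0.64057792 -0.0429016   0.053     ] hinge [ 0.46248094 -0.03091334  0.053     ]
[[224.57893296 115.47285379]
 [276.17603059 115.45803429]]
tips [ 0.64101195 -0.04539764  0.10881591]
```

View pics/w5c.png

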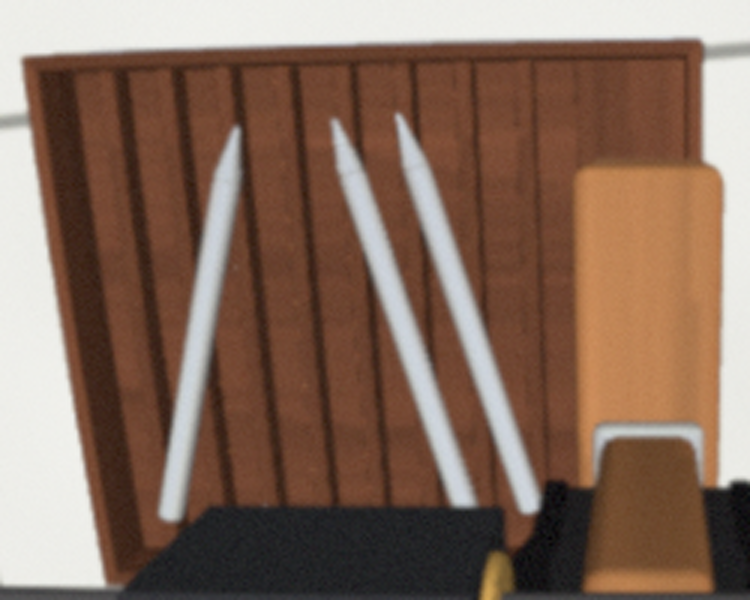

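View pics/si5.png

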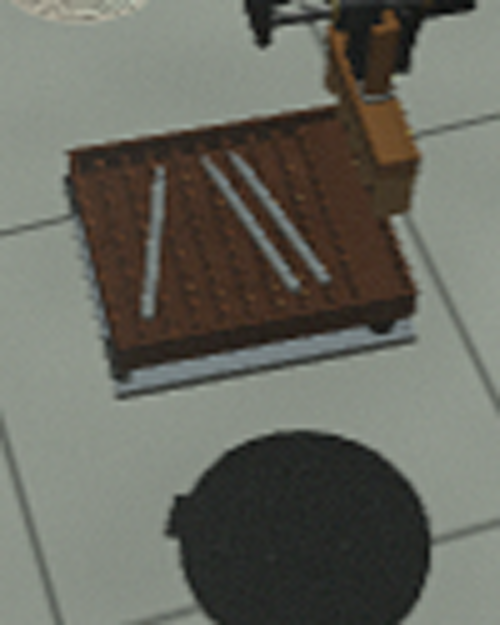

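```bash

python3 -m creep '[[15,-1.5,-2,-0.01,0,0,10],[18,0,0,0,0,0,10],[13,0,0,0,0,0,10],[0,0,0,0,0,0,10],[0,0,0,0,0,0,10]]'
python3 - <<'E'
from h import *
s,T=tool();print(s["position"],T,s["ft_force"],s["torque"])
t=s["position"]+T[:,0]*.2628;print("tips",t)
d=get_image("wrist");crop(d["img"],35,60,250,200,3,"w6c.png")
d=get_image("scene");crop(d["img"],175,125,130,120,6,"sc6.png")
E
```

```text
time: 7.25
position: [0.6394, -0.0418, 0.3245]
tool_rot: [1.26, 1.176, -1.26]
ft_force: [-0.6, 0.2, -1.4]
grip_width: 0.199
[ 0.63941436 -0.04184394  0.3245198 ] [[-4.98069857e-04  9.97613816e-01 -6.90393009e-02]
 [-7.60105087e-05 -6.90393470e-02 -9.97613935e-01]
 [-9.99999873e-01 -4.91633718e-04  1.10215551e-04]] [-0.58540305  0.19618072 -1.4118884 ] [-0.10501561  0.05831332  0.00896797]
tips [ 0.63928347 -0.04186392  0.06171984]
```

View pics/w6c.png

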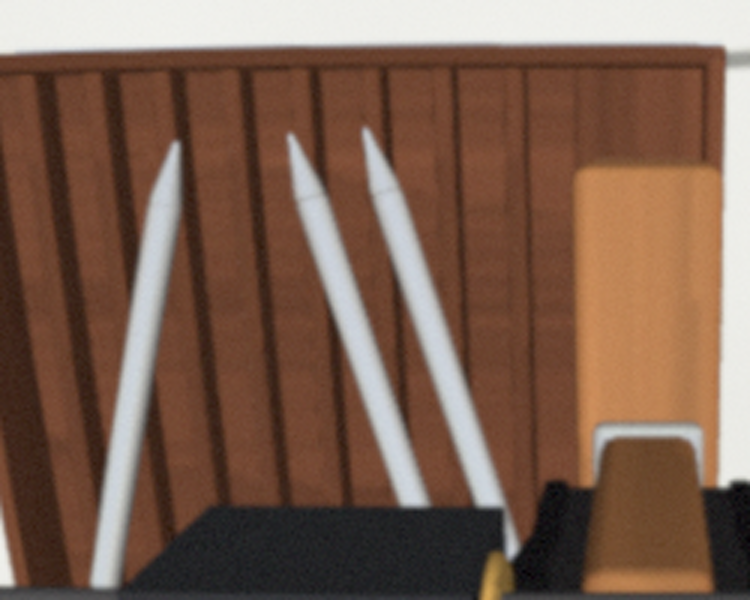

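View pics/sc6.png

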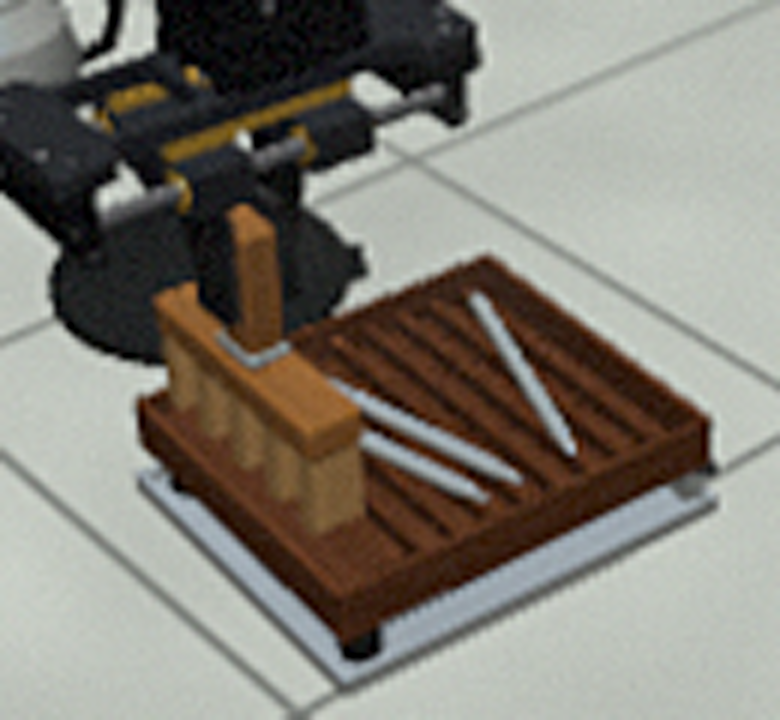

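```bash
python3 - <<'E'
from h import *
d=get_image("wrist");s,T=tool()
B0=.0245
t=s["position"]+T[:,0]*.2628
C=lambda a,b:(a/3+35-.3,b/3+60-.3)
for n,p,z in(("outer",C(724,48),.027),("inner",C(705,68),.027),("outer mid",C(720,160),.027),("left end inner bottom?",C(705,75),.017),("landedge",C(578,70),.017),("groove line top",C(526,70),.017),("groove line lower",C(533,480),.017)):
    q=back(d,[p],B0+z)[0]-t;print(n,(T.T@q*1000).round(1))
E
```

```text
outer [ 11.5  18.5 -85.1]
inner [ 11.5  13.9 -80.4]
outer mid [ 11.5  17.9 -58.3]
left end inner bottom? [ 21.5  14.5 -78.9]
landedge [ 21.4 -17.6 -80.2]
groove line top [ 21.4 -30.8 -80.2]
groove line lower [ 21.4 -32.2  30.4]
```

```bash

python3 -m creep '[[5,-2,0,0.008,0,0,10],[5,0,0,0,0,0,10],[3,0,0,0,0,0,10],[0,0,0,0,0,0,10],[0,0,0,0,0,0,10]]'
python3 -m creep '[[1,0,0,0,0,0,10],[0,0,0,0,0,0,10]]'
python3 -m creep '[[1,0,0,0,0,0,10],[0,0,0,0,0,0,10]]'
python3 - <<'E'
from h import *
s,T=tool();print(s["position"],T,s["ft_force"],s["torque"])
t=s["position"]+T[:,0]*.2628;print("tips",t)
d=get_image("wrist");crop(d["img"],35,60,250,200,3,"w7c.png")
d=get_image("scene");crop(d["img"],175,125,130,120,6,"sc7.png")
d=get_image("side");crop(d["img"],215,155,100,125,5,"si7.png")
E
```

```text
time: 7.9
position: [0.6375, -0.0416, 0.3116]
tool_rot: [1.266, 1.172, -1.266]
ft_force: [-0.1, -0.4, -1.1]
grip_width: 0.201
time: 8.1
position: [0.6375, -0.0417, 0.3108]
tool_rot: [1.266, 1.172, -1.266]
ft_force: [-0.7, 0.6, -1.7]
grip_width: 0.204
time: 8.3
position: [0.6375, -0.0416, 0.3097]
tool_rot: [1.266, 1.172, -1.266]
ft_force: [-0.4, -0.1, -1.6]
grip_width: 0.203
[ 0.63745571 -0.04160664  0.30968715] [[-7.01786247e-05  9.97035639e-01 -7.69410792e-02]
 [ 1.33040279e-04 -7.69410694e-02 -9.97035633e-01]
 [-9.99999989e-01 -8.02068522e-05 -1.27246281e-04]] [-0.39224938 -0.06985055 -1.64346568] [-0.1370352   0.03437369 -0.02329775]
tips [ 0.63743726 -0.04157167  0.04688716]
```

View pics/sc7.png

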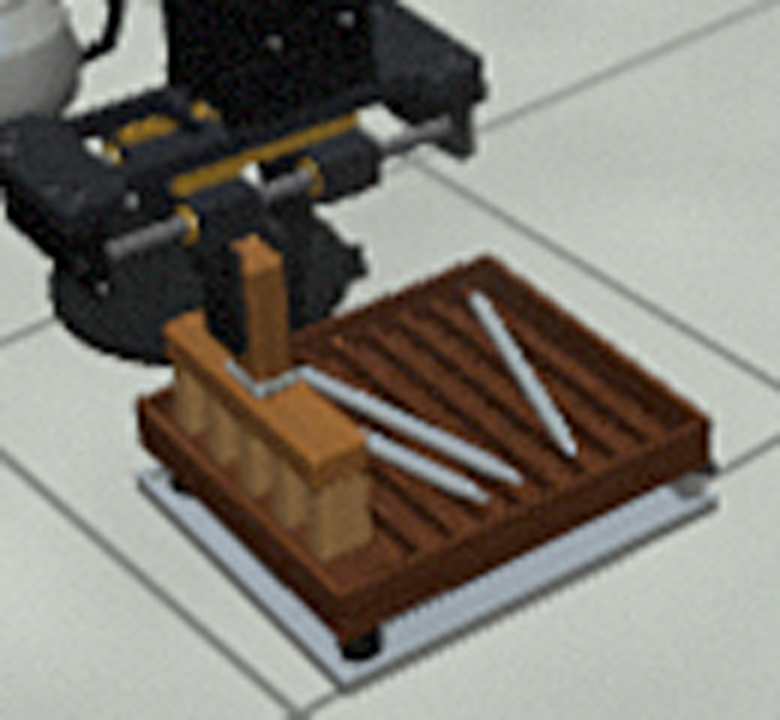

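View pics/w7c.png

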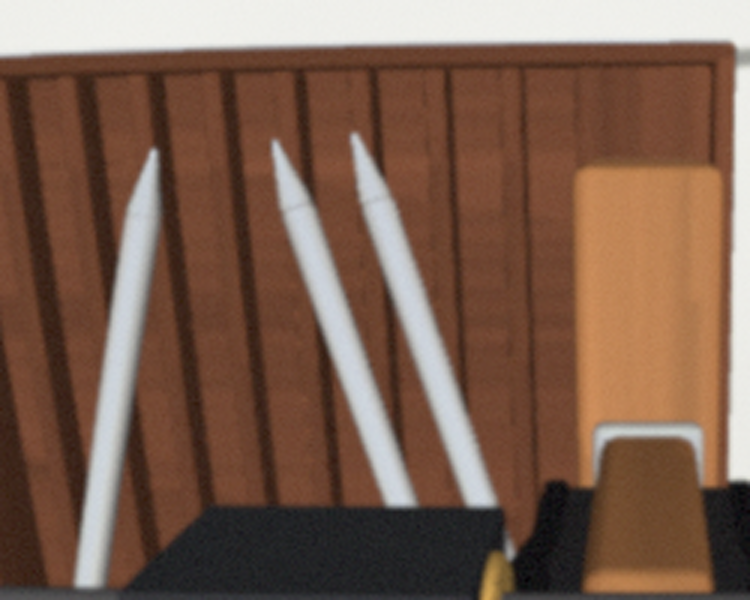

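View pics/si7.png

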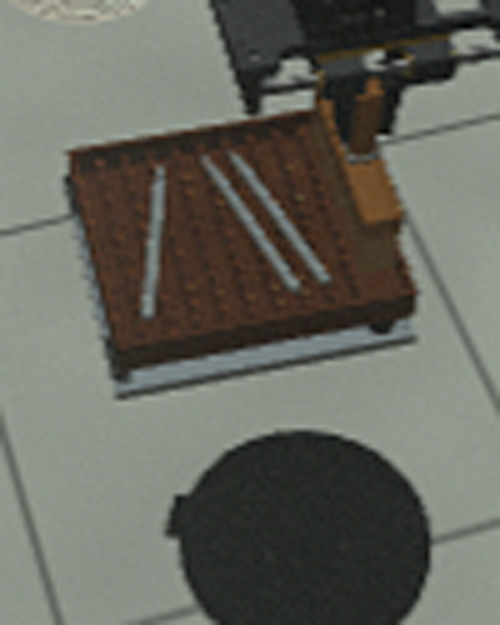

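```bash
python3 - <<'E'
from h import *
d=get_image("wrist");s,T=tool()
B0=.0245
t=s["position"]+T[:,0]*.2628
C=lambda a,b:(a/3+35-.3,b/3+60-.3)
for n,p,z in(("outer",C(735,44),.027),("inner",C(714,66),.027),("outer mid",C(732,160),.027),("landedge",C(577,70),.017),("groove line top",C(522,70),.017),("groove line lower",C(534,490),.017)):
    q=back(d,[p],B0+z)[0]-t;print(n,(T.T@q*1000).round(1))
E
python3 -m creep '[[1,0,0,0,0,0,10],[0,0,0,0,0,0,10]]'
python3 -m creep '[[1,0,0,0,0,0,10],[0,0,0,0,0,0,10]]'

```

```text
outer [ -4.5  19.9 -85.3]
inner [ -4.5  15.2 -80.5]
outer mid [ -4.5  19.7 -59.3]
landedge [  5.5 -16.7 -79.8]
groove line top [  5.5 -29.8 -79.9]
groove line lower [  5.5 -30.   27. ]
time: 8.7
position: [0.6374, -0.0416, 0.3086]
tool_rot: [1.266, 1.172, -1.266]
ft_force: [0.2, -0.7, -1.7]
grip_width: 0.202
time: 8.9
position: [0.6374, -0.0416, 0.3076]
tool_rot: [1.266, 1.172, -1.266]
ft_force: [0.4, 0.3, -1.5]
grip_width: 0.204
```

```bash
for i in 1; do
python3 -m creep '[[1,0,0,0,0,0,10],[0,0,0,0,0,0,10]]'
python3 -m creep '[[1,0,0,0,0,0,10],[0,0,0,0,0,0,10]]'
python3 -m creep '[[1,0,0,0,0,0,10],[0,0,0,0,0,0,10]]'; done

```

```text
time: 9.1
position: [0.6374, -0.0416, 0.3066]
tool_rot: [1.266, 1.172, -1.266]
ft_force: [0.6, 0.8, -0.7]
grip_width: 0.2
time: 9.3
position: [0.6374, -0.0416, 0.3056]
tool_rot: [1.266, 1.172, -1.266]
ft_force: [0.3, 0.7, -0.7]
grip_width: 0.199
time: 9.5
position: [0.6376, -0.0416, 0.3048]
tool_rot: [1.266, 1.172, -1.265]
ft_force: [-0.6, 0.4, 0.1]
grip_width: 0.203
```

```bash

python3 -m creep '[[1,0,0,0,0,0,10],[0,0,0,0,0,0,10]]'
python3 -m creep '[[1,0,0,0,0,0,10],[0,0,0,0,0,0,10]]'
python3 -m creep '[[1,0,0,0,0,0,10],[0,0,0,0,0,0,10],[0,0,0,0,0,0,10]]'

```

```text
time: 9.7
position: [0.6376, -0.0417, 0.304]
tool_rot: [1.266, 1.171, -1.265]
ft_force: [-1.2, 0.5, 0.5]
grip_width: 0.203
time: 9.9
position: [0.6376, -0.0417, 0.303]
tool_rot: [1.266, 1.171, -1.265]
ft_force: [0.3, 1.1, 1.2]
grip_width: 0.202
time: 10.2
position: [0.6377, -0.0417, 0.3021]
tool_rot: [1.266, 1.171, -1.265]
ft_force: [-0.5, -0.1, 2.6]
grip_width: 0.2
```

```bash

python3 -m creep '[[1,0,0,0,0,0,10],[0,0,0,0,0,0,10],[0,0,0,0,0,0,10]]'
python3 -m creep '[[1,0,0,0,0,0,10],[0,0,0,0,0,0,10],[0,0,0,0,0,0,10]]'
python3 -m creep '[[1,0,0,0,0,0,10],[0,0,0,0,0,0,10],[0,0,0,0,0,0,10]]'

```

```text
time: 10.5
position: [0.6377, -0.0416, 0.3011]
tool_rot: [1.266, 1.171, -1.265]
ft_force: [0.5, 0.5, 3.9]
grip_width: 0.206
time: 10.8
position: [0.6377, -0.0417, 0.3001]
tool_rot: [1.266, 1.171, -1.265]
ft_force: [0.1, -0.5, 5.4]
grip_width: 0.204
time: 11.1
position: [0.6377, -0.0416, 0.2993]
tool_rot: [1.266, 1.171, -1.265]
ft_force: [1.0, 0.7, 6.7]
grip_width: 0.198
```

```bash

python3 -m creep '[[-0.15,-2,0,0,0,0,10]]'
python3 -m creep '[[-0.15,-2,0,0,0,0,10]]'
python3 -m creep '[[-0.15,-2,0,0,0,0,10]]'

```

```text
time: 11.2
position: [0.6363, -0.0415, 0.2997]
tool_rot: [1.267, 1.169, -1.263]
ft_force: [2.6, -0.8, 5.8]
grip_width: 0.202
time: 11.3
position: [0.6344, -0.0414, 0.3]
tool_rot: [1.267, 1.169, -1.263]
ft_force: [1.4, -0.4, 5.7]
grip_width: 0.199
time: 11.4
position: [0.6323, -0.0412, 0.3001]
tool_rot: [1.267, 1.169, -1.263]
ft_force: [2.7, -0.2, 6.3]
grip_width: 0.201
```

```bash

python3 -m creep '[[-0.15,-2,0,0,0,0,10],[-0.15,-2,0,0,0,0,10]]'|grep -v -e tool -e grip
python3 -m creep '[[-0.15,-2,0,0,0,0,10],[-0.15,-2,0,0,0,0,10]]'|grep -v -e tool -e grip

```

```text
time: 11.6
position: [0.6283, -0.041, 0.3004]
ft_force: [2.3, 0.4, 5.0]
time: 11.8
position: [0.6242, -0.0407, 0.3006]
ft_force: [1.7, 0.1, 5.6]
```

```bash

python3 -m creep '[[-0.1,-2,0,0,0,0,10],[-0.1,-2,0,0,0,0,10]]'|grep -v -e tool -e grip
python3 -m creep '[[-0.1,-2,0,0,0,0,10],[-0.1,-2,0,0,0,0,10]]'|grep -v -e tool -e grip

```

```text
time: 12.0
position: [0.6199, -0.0403, 0.3005]
ft_force: [2.6, 0.1, 5.1]
time: 12.2
position: [0.6162, -0.04, 0.3009]
ft_force: [3.3, -0.0, 5.2]
```

```bash

python3 -m creep '[[0.05,-2,0,0,0,0,10],[-0.1,-2,0,0,0,0,10]]'|grep -v -e tool -e grip
python3 -m creep '[[-0.1,-2,0,0,0,0,10],[-0.1,-2,0,0,0,0,10]]'|grep -v -e tool -e grip
python3 - <<'E'
from h import *
s,T=tool();print(T.round(4).tolist(),s["torque"],s["ft_force"])
d=get_image("wrist");cv2.imwrite("pics/w8.png",d["img"][:,:,::-1])
d=get_image("scene");crop(d["img"],175,125,130,120,6,"sc8.png")
E
```

```text
time: 12.4
position: [0.6122, -0.0397, 0.301]
ft_force: [2.4, -0.8, 5.6]
time: 12.6
position: [0.608, -0.0394, 0.3011]
ft_force: [2.1, 0.7, 5.8]
[[0.0024, 0.997, -0.0768], [-0.0001, -0.0768, -0.997], [-1.0, 0.0024, -0.0001]] [-0.18831312 -0.68679951 -0.02812262] [2.05873989 0.74975496 5.84842206]
```

View pics/sc8.png

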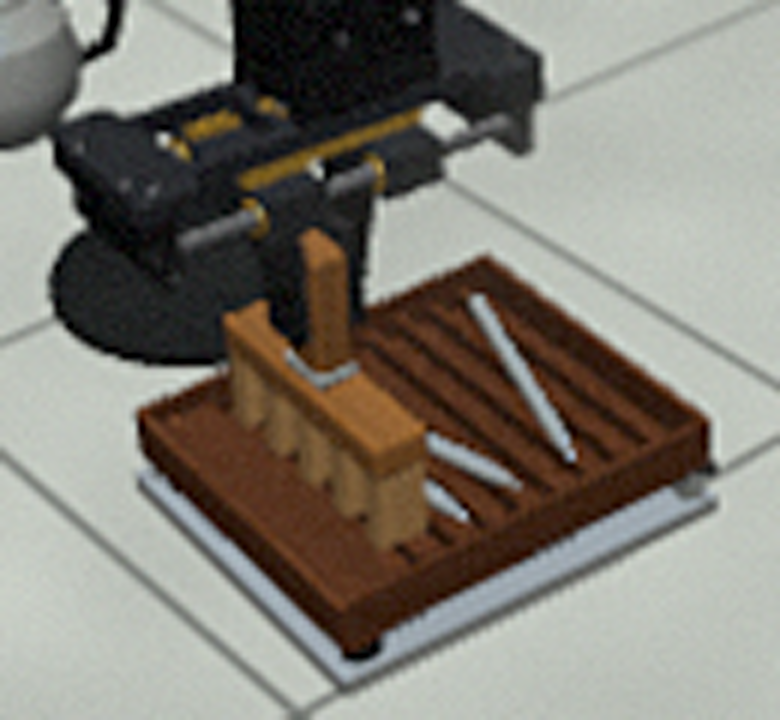

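View pics/w8.png

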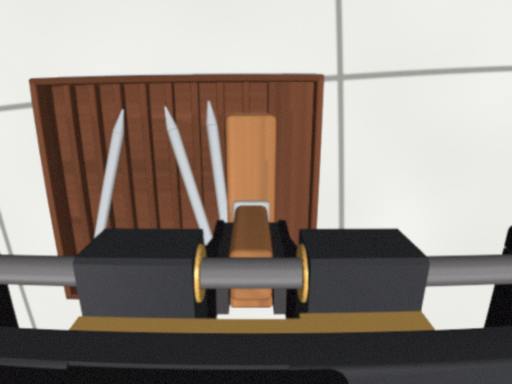

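```bash

python3 -m creep '[[-0.08,-2,0,0,0,0,10],[-0.1,-2,0,0,0,0,10]]'|grep -v -e tool -e grip
python3 -m creep '[[-0.1,-2,0,0,0,0,10],[-0.1,-2,0,0,0,0,10]]'|grep -v -e tool -e grip
python3 -m creep '[[-0.1,-2,0,0,0,0,10],[-0.1,-2,0,0,0,0,10]]'|grep -v -e tool -e grip

```

```text
time: 12.9
position: [0.6041, -0.0391, 0.3012]
ft_force: [2.1, -0.6, 5.0]
time: 13.1
position: [0.6, -0.0388, 0.3014]
ft_force: [2.3, -0.4, 5.9]
time: 13.3
position: [0.5959, -0.0383, 0.3016]
ft_force: [1.9, -0.2, 5.6]
```

```bash

python3 -m creep '[[-0.05,-2,0,0,0,0,10],[-0.1,-2,0,0,0,0,10]]'|grep -v -e tool -e grip
python3 -m creep '[[-0.1,-2,0,0,0,0,10],[-0.1,-2,0,0,0,0,10]]'|grep -v -e tool -e grip
python3 - <<'E'
from h import *
d=get_image("wrist");cv2.imwrite("pics/w9.png",d["img"][:,:,::-1])
d=get_image("scene");crop(d["img"],175,125,130,120,6,"sc9.png")
E
```

```text
time: 13.5
position: [0.5923, -0.0381, 0.302]
ft_force: [3.1, -0.5, 6.3]
time: 13.7
position: [0.5882, -0.0378, 0.3021]
ft_force: [3.0, -0.7, 6.2]
```

View pics/w9.png

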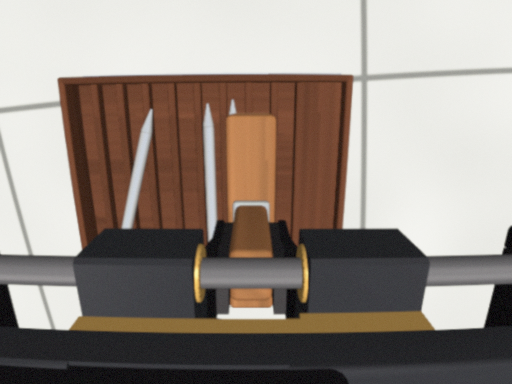

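View pics/sc9.png

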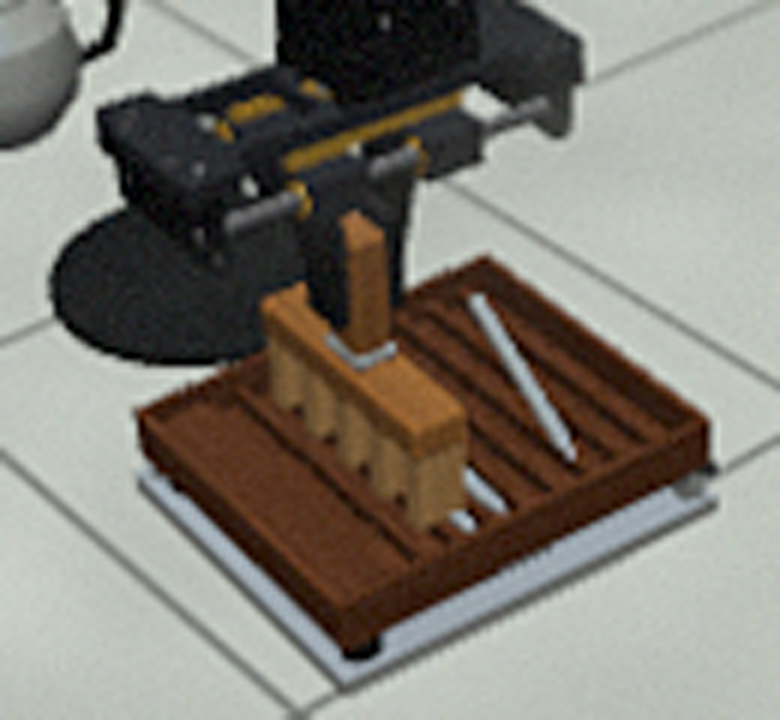

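```bash

python3 -m creep '[[-0.1,-2,0,0,0,0,10],[-0.1,-2,0,0,0,0,10]]'|grep -v -e tool -e grip
python3 -m creep '[[-0.1,-2,0,0,0,0,10],[-0.1,-2,0,0,0,0,10]]'|grep -v -e tool -e grip

```

```text
time: 14.0
position: [0.5841, -0.0375, 0.3022]
ft_force: [3.3, -0.1, 5.2]
time: 14.2
position: [0.5804, -0.0372, 0.3025]
ft_force: [3.6, -0.2, 5.6]
```

```bash

python3 -m creep '[[-0.1,-2,0,0,0,0,10],[-0.1,-2,0,0,0,0,10]]'|grep -v -e tool -e grip

```

```text
time: 14.4
position: [0.5764, -0.0369, 0.3028]
ft_force: [2.5, -0.1, 6.9]
```

```bash

python3 -m creep '[[-0.12,-2,0,0,0,0,10],[-0.1,-2,0,0,0,0,10]]'|grep -v -e tool -e grip
python3 -m creep '[[-0.1,-2,0,0,0,0,10],[-0.1,-2,0,0,0,0,10]]'|grep -v -e tool -e grip

```

```text
time: 14.6
position: [0.5722, -0.0366, 0.303]
ft_force: [2.2, -0.5, 6.4]
time: 14.8
position: [0.5682, -0.0363, 0.3031]
ft_force: [2.2, -1.2, 5.5]
```

```bash

python3 -m creep '[[-0.1,-2,0,0,0,0,10],[-0.1,-2,0,0,0,0,10]]'|grep -v -e tool -e grip
python3 - <<'E'
from h import *
d=get_image("wrist");cv2.imwrite("pics/w10.png",d["img"][:,:,::-1])
d=get_image("scene");crop(d["img"],175,125,130,120,6,"sc10.png")
E
```

```text
time: 15.0
position: [0.5641, -0.036, 0.3032]
ft_force: [3.4, -0.0, 5.0]
```

View pics/w10.png

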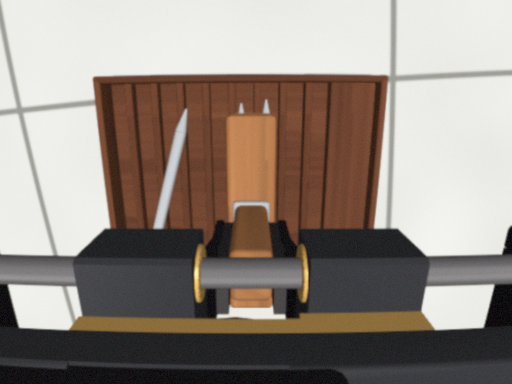

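View pics/sc10.png

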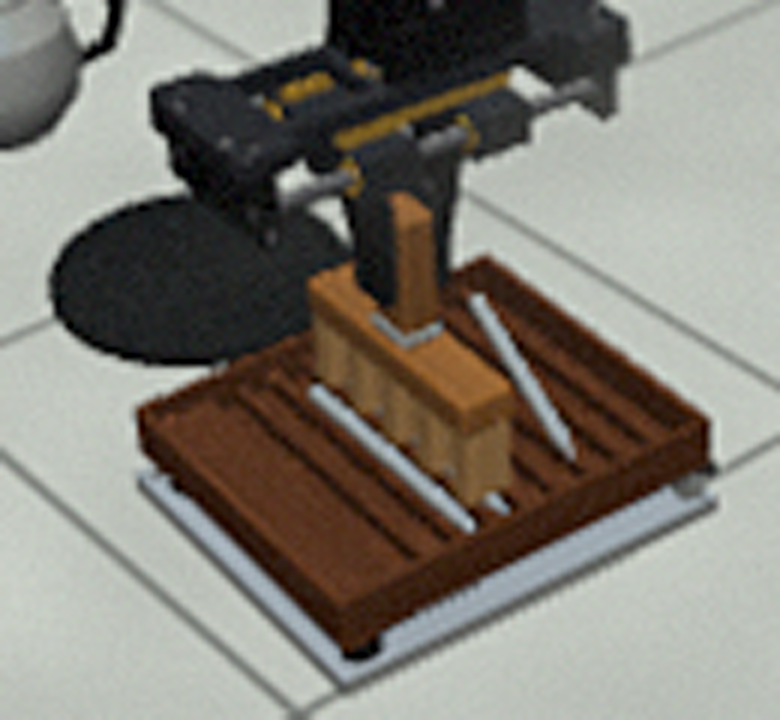

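```bash

python3 -m creep '[[0.05,-2,0,0,0,0,10],[-0.05,-2,0,0,0,0,10]]'|grep -v -e tool -e grip
python3 -m creep '[[-0.07,-2,0,0,0,0,10]]'|grep -v -e tool -e grip

```

```text
time: 15.3
position: [0.5605, -0.0357, 0.3035]
ft_force: [2.6, 0.2, 6.8]
time: 15.4
position: [0.5585, -0.0355, 0.3036]
ft_force: [2.2, -0.2, 6.5]
```

```bash

python3 -m creep '[[-0.07,-2,0,0,0,0,10]]'|grep -v -e tool -e grip
python3 -m creep '[[-0.07,-2,0,0,0,0,10],[-0.07,-2,0,0,0,0,10]]'|grep -v -e tool -e grip

```

```text
time: 15.5
position: [0.5564, -0.0354, 0.3036]
ft_force: [2.4, -0.6, 6.2]
time: 15.7
position: [0.5524, -0.0351, 0.3037]
ft_force: [1.4, -0.6, 5.8]
```

```bash

python3 -m creep '[[-0.05,-2,0,0,0,0,10],[-0.07,-2,0,0,0,0,10]]'|grep -v -e tool -e grip
python3 -m creep '[[-0.07,-2,0,0,0,0,10]]'|grep -v -e tool -e grip

```

```text
time: 15.9
position: [0.5483, -0.0347, 0.3037]
ft_force: [1.3, -0.9, 5.5]
time: 16.0
position: [0.5463, -0.0346, 0.3038]
ft_force: [2.4, 0.7, 6.0]
```

```bash

python3 -m creep '[[-0.07,-2,0,0,0,0,10]]'|grep -v -e tool -e grip
python3 -m creep '[[-0.07,-2,0,0,0,0,10]]'|grep -v -e tool -e grip

```

```text
time: 16.1
position: [0.5445, -0.0344, 0.3039]
ft_force: [3.3, -0.9, 5.8]
time: 16.2
position: [0.5425, -0.0343, 0.3041]
ft_force: [2.9, -0.1, 7.0]
```

```bash

python3 -m creep '[[-0.1,-2,0,0,0,0,10]]'|grep -v -e tool -e grip
python3 -m creep '[[-0.07,-2,0,0,0,0,10]]'|grep -v -e tool -e grip
python3 -m creep '[[-0.07,-2,0,0,0,0,10]]'|grep -v -e tool -e grip

```

```text
time: 16.3
position: [0.5406, -0.0341, 0.3043]
ft_force: [3.1, -0.6, 5.7]
time: 16.4
position: [0.5385, -0.034, 0.3043]
ft_force: [2.2, -0.5, 6.7]
time: 16.5
position: [0.5365, -0.0338, 0.3043]
ft_force: [3.1, -0.8, 6.5]
```

```bash

python3 - <<'E'
from h import *
d=get_image("wrist");cv2.imwrite("pics/w11.png",d["img"][:,:,::-1])
d=get_image("scene");crop(d["img"],175,125,130,120,6,"sc11.png")
E
```

```text
(no output)
```

View pics/sc11.png

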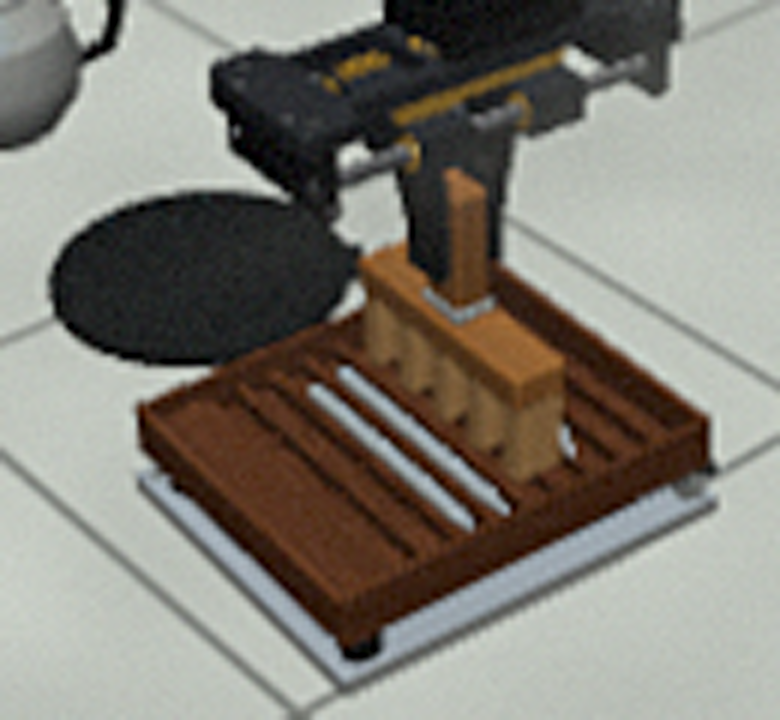

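```bash

python3 -m creep '[[-0.06,-2,0,0,0,0,10]]'|grep -v -e tool -e grip
python3 -m creep '[[-0.06,-2,0,0,0,0,10]]'|grep -v -e tool -e grip

```

```text
time: 16.7
position: [0.5345, -0.0336, 0.3043]
ft_force: [3.2, -0.7, 6.3]
time: 16.8
position: [0.5325, -0.0335, 0.3044]
ft_force: [2.0, -0.2, 5.9]
```

```bash

python3 -m creep '[[-0.06,-2,0,0,0,0,10]]'|grep -v -e tool -e grip
python3 -m creep '[[-0.06,-2,0,0,0,0,10]]'|grep -v -e tool -e grip

```

```text
time: 16.9
position: [0.5304, -0.0334, 0.3044]
ft_force: [2.4, -1.2, 5.9]
time: 17.0
position: [0.5284, -0.0332, 0.3044]
ft_force: [2.0, 0.3, 5.3]
```

```bash

python3 -m creep '[[0.03,-2,0,0,0,0,10]]'|grep -v -e tool -e grip
python3 -m creep '[[-0.03,-2,0,0,0,0,10]]'|grep -v -e tool -e grip

```

```text
time: 17.1
position: [0.5265, -0.033, 0.3045]
ft_force: [3.1, -1.0, 5.3]
time: 17.2
position: [0.5246, -0.0329, 0.3046]
ft_force: [3.3, 0.1, 7.5]
```

```bash

python3 -m creep '[[-0.04,-2,0,0,0,0,10]]'|grep -v -e tool -e grip
python3 -m creep '[[-0.04,-2,0,0,0,0,10]]'|grep -v -e tool -e grip

```

```text
time: 17.3
position: [0.5227, -0.0328, 0.3048]
ft_force: [3.1, 0.3, 7.3]
time: 17.4
position: [0.5207, -0.0326, 0.3048]
ft_force: [2.1, -0.2, 7.3]
```

```bash

python3 -m creep '[[-0.12,-2,0,0,0,0,10]]'|grep -v -e tool -e grip
python3 -m creep '[[-0.05,-2,0,0,0,0,10]]'|grep -v -e tool -e grip

```

```text
time: 17.5
position: [0.5186, -0.0324, 0.3048]
ft_force: [2.7, -0.2, 5.5]
time: 17.6
position: [0.5165, -0.0323, 0.3048]
ft_force: [3.1, -0.1, 6.9]
```

```bash

python3 -m creep '[[-0.04,-2,0,0,0,0,10]]'|grep -v -e tool -e grip
python3 - <<'E'
from h import *
d=get_image("wrist");cv2.imwrite("pics/w12.png",d["img"][:,:,::-1])
E
```

```text
time: 17.7
position: [0.5145, -0.0321, 0.3048]
ft_force: [2.8, -0.3, 6.0]
```

View pics/w12.png

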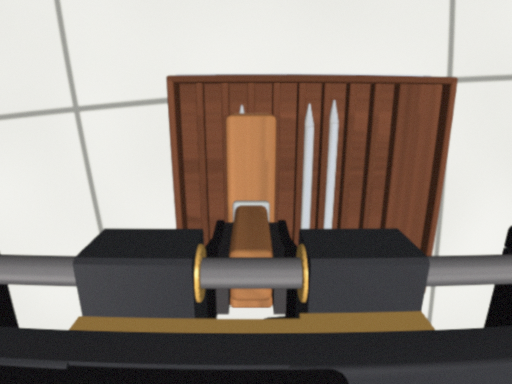

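```bash

python3 -m creep '[[-0.02,-2,0,0,0,0,10]]'|grep -v -e tool -e grip
python3 -m creep '[[-0.03,-2,0,0,0,0,10]]'|grep -v -e tool -e grip

```

```text
time: 17.85
position: [0.5126, -0.032, 0.3048]
ft_force: [1.8, -0.8, 6.8]
time: 17.95
position: [0.5105, -0.0318, 0.3048]
ft_force: [2.7, -0.1, 5.9]
```

```bash

python3 -m creep '[[-0.03,-2,0,0,0,0,10]]'|grep -v -e tool -e grip
python3 -m creep '[[-0.03,-2,0,0,0,0,10]]'|grep -v -e tool -e grip

```

```text
time: 18.05
position: [0.5086, -0.0316, 0.3049]
ft_force: [2.6, 0.2, 6.2]
time: 18.15
position: [0.5067, -0.0315, 0.305]
ft_force: [2.1, -0.6, 6.9]
```

```bash

python3 -m creep '[[-0.05,-2,0,0,0,0,10]]'|grep -v -e tool -e grip
python3 -m creep '[[-0.03,-2,0,0,0,0,10]]'|grep -v -e tool -e grip

```

```text
time: 18.25
position: [0.5047, -0.0314, 0.3051]
ft_force: [3.6, 0.5, 6.9]
time: 18.35
position: [0.5028, -0.0312, 0.3052]
ft_force: [2.3, -0.3, 6.8]
```

```bash

python3 -m creep '[[-0.03,-2,0,0,0,0,10]]'|grep -v -e tool -e grip
python3 -m creep '[[-0.03,-2,0,0,0,0,10]]'|grep -v -e tool -e grip

```

```text
time: 18.45
position: [0.5007, -0.031, 0.3052]
ft_force: [2.2, 0.2, 7.5]
time: 18.55
position: [0.4987, -0.0309, 0.3052]
ft_force: [2.4, -1.1, 5.7]
```

```bash

python3 -m creep '[[-0.03,-2,0,0,0,0,10]]'|grep -v -e tool -e grip
python3 -m creep '[[-0.03,-2,0,0,0,0,10]]'|grep -v -e tool -e grip

```

```text
time: 18.65
position: [0.4967, -0.0307, 0.3052]
ft_force: [1.9, 0.6, 6.1]
time: 18.75
position: [0.4947, -0.0306, 0.3052]
ft_force: [2.9, 0.2, 6.9]
```

```bash

python3 -m creep '[[-0.03,-2,0,0,0,0,10]]'|grep -v -e tool -e grip
python3 - <<'E'
from h import *
d=get_image("wrist");cv2.imwrite("pics/w13.png",d["img"][:,:,::-1])
d=get_image("scene");crop(d["img"],175,125,130,120,6,"sc13.png")
E
```

```text
time: 18.85
position: [0.4926, -0.0304, 0.3052]
ft_force: [3.4, -1.4, 6.0]
```

View pics/w13.png

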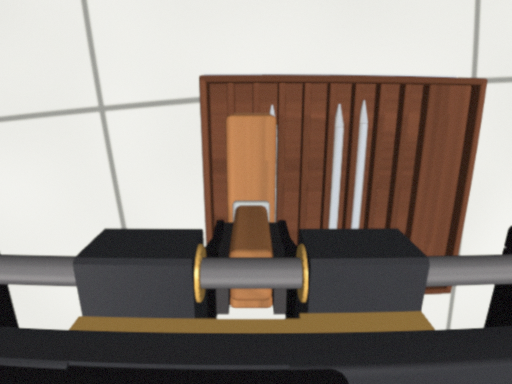

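View pics/sc13.png

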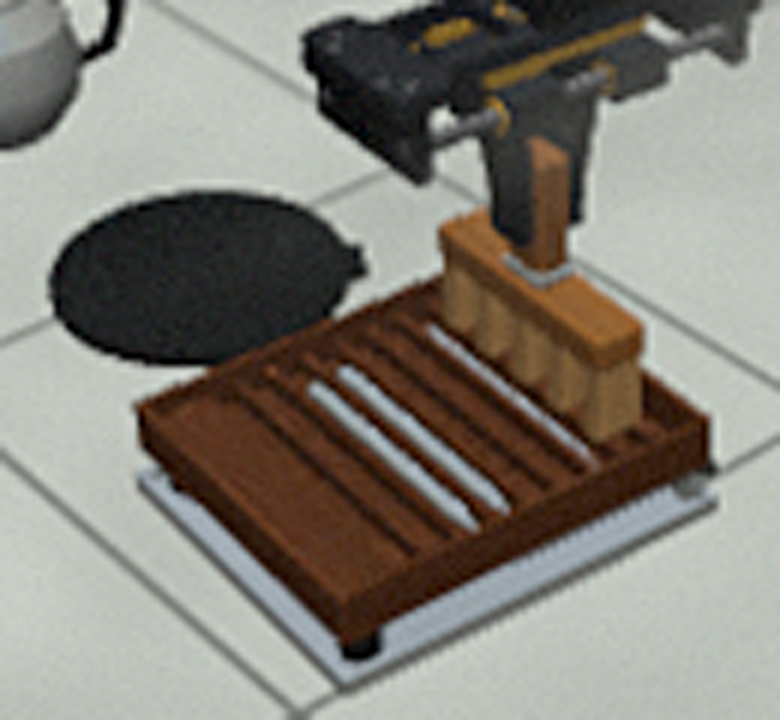

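```bash

python3 -m creep '[[-0.02,-2,0,0,0,0,10]]'|grep -v -e tool -e grip
python3 -m creep '[[-0.02,-2,0,0,0,0,10]]'|grep -v -e tool -e grip

```

```text
time: 19.05
position: [0.4907, -0.0302, 0.3052]
ft_force: [2.7, -0.6, 6.6]
time: 19.15
position: [0.4888, -0.0301, 0.3053]
ft_force: [3.7, -0.6, 7.1]
```

```bash

python3 -m creep '[[-0.02,-2,0,0,0,0,10]]'|grep -v -e tool -e grip
python3 -m creep '[[-0.02,-2,0,0,0,0,10]]'|grep -v -e tool -e grip

```

```text
time: 19.25
position: [0.4868, -0.03, 0.3054]
ft_force: [3.2, 0.6, 6.9]
time: 19.35
position: [0.4848, -0.0298, 0.3054]
ft_force: [3.6, -0.3, 6.7]
```

```bash

python3 -m creep '[[-0.02,-2,0,0,0,0,10]]'|grep -v -e tool -e grip
python3 -m creep '[[-0.02,-1.5,0,0,0,0,10]]'|grep -v -e tool -e grip
python3 - <<'E'
from h import *
d=get_image("wrist");crop(d["img"],200,60,180,150,4,"w14c.png")
d=get_image("scene");crop(d["img"],175,125,130,120,6,"sc14.png")
E
```

```text
time: 19.45
position: [0.4828, -0.0296, 0.3054]
ft_force: [2.2, -1.3, 6.8]
time: 19.55
position: [0.4813, -0.0295, 0.3054]
ft_force: [3.0, -0.9, 6.7]
```

View pics/w14c.png

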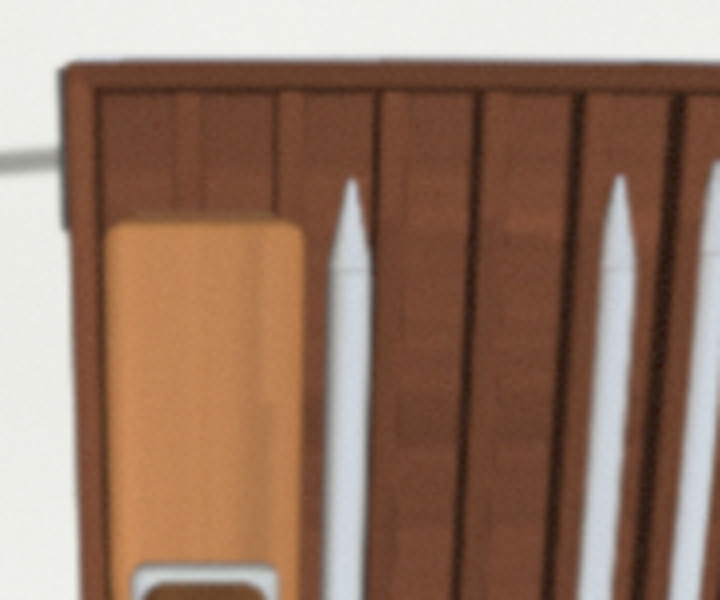

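View pics/sc14.png

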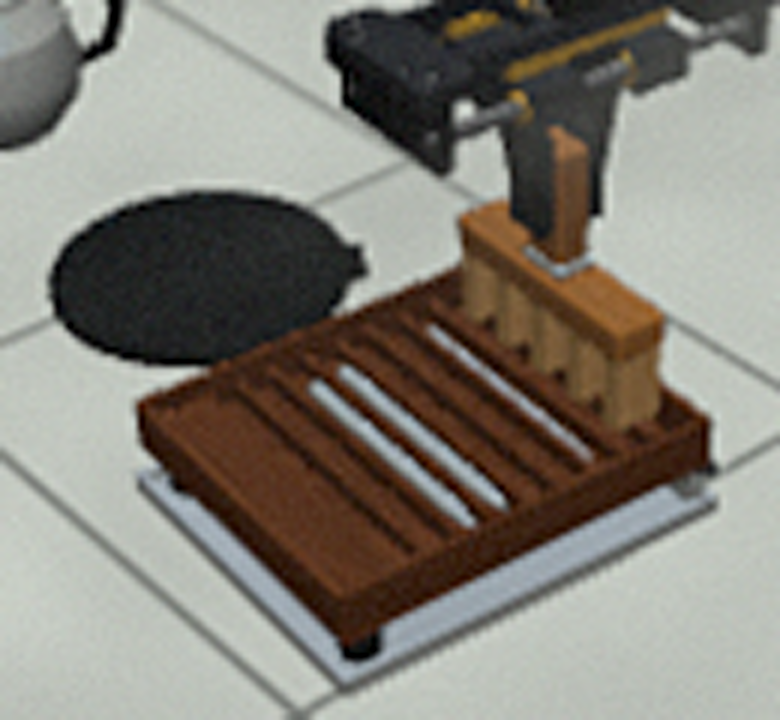

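```bash

python3 -m creep '[[-0.02,-1.5,0,0,0,0,10]]'|grep -v -e tool -e grip
python3 -m creep '[[0,-0.7,0,0,0,0,10],[0,0,0,0,0,0,10]]'|grep -v -e tool -e grip

```

```text
time: 19.75
position: [0.4798, -0.0294, 0.3054]
ft_force: [3.2, -0.7, 7.2]
time: 19.95
position: [0.479, -0.0293, 0.3054]
ft_force: [2.0, 0.5, 7.8]
```

```bash

python3 -m creep '[[-2,0,0,0,0,0,10],[-8,0,0,0,0,0,10],[-25,0,0,0,0,0,10],[-30,0,0,0,0,0,10],[-15,0,0,0,0,0,10]]'
python3 -m creep '[[0,0,0,0,0,0,10],[0,0,0,0,0,0,10]]'
python3 - <<'E'
from h import *
s,T=tool();print(s["position"],s["joint_positions"].round(2),T[:,0])
d=get_image("scene");crop(d["img"],175,125,130,120,6,"sc15.png")
d=get_image("wrist");cv2.imwrite("pics/w15.png",d["img"][:,:,::-1])
sim([[0,4,38,.055,0,0]]*6)
E
```

```text
time: 20.45
position: [0.4779, -0.0295, 0.386]
tool_rot: [1.266, 1.172, -1.266]
ft_force: [-0.3, 0.6, -1.7]
grip_width: 0.204
time: 20.65
position: [0.4776, -0.0293, 0.3834]
tool_rot: [1.264, 1.173, -1.267]
ft_force: [0.5, -0.2, -2.3]
grip_width: 0.205
[ 0.47760754 -0.02926037  0.38344794] [-0.56 -0.06  0.55  1.91  0.03  1.28 -0.09] [-2.21842779e-03  7.77755655e-06 -9.99997539e-01]
[ 0.479 -0.067  0.383] 0.483 -7.6
[ 0.478 -0.106  0.383] 0.489 -10.7
[ 0.474 -0.144  0.383] 0.496 -13.9
[ 0.469 -0.182  0.383] 0.503 -17.0
[ 0.462 -0.219  0.383] 0.511 -20.2
[ 0.453 -0.256  0.383] 0.52 -23.3
```

View pics/w15.png

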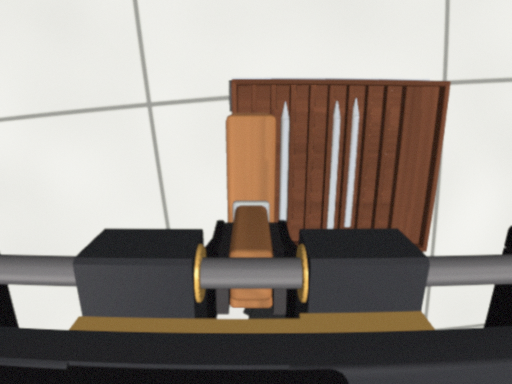

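View pics/sc15.png

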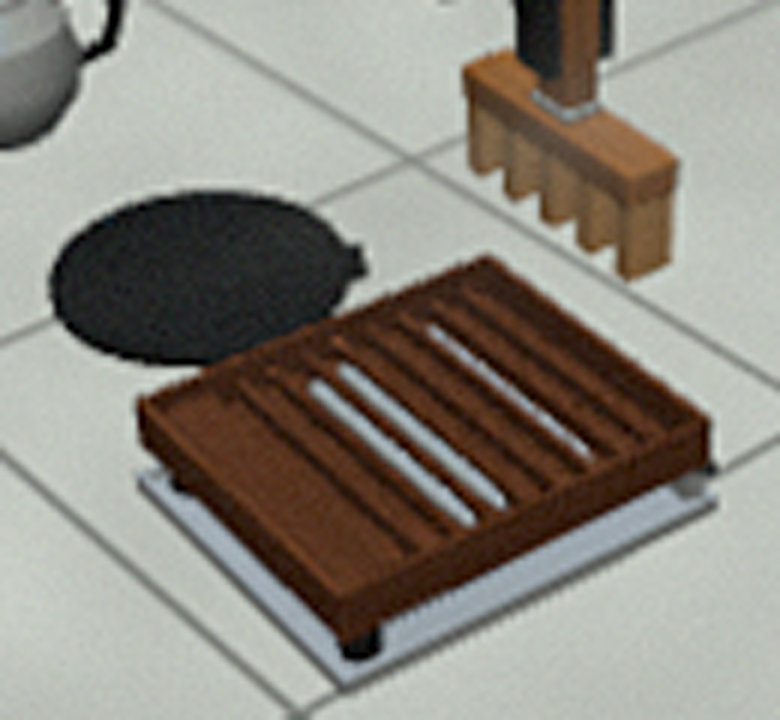

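```bash

python3 - <<'E'
from h import *
sim([[0,18,34,.054,0,0]]*6)
E
python3 -m creep '[[0,18,34,0.054,0,0,10],[0,18,34,0.054,0,0,10],[0,18,34,0.054,0,0,10],[0,18,34,0.054,0,0,10],[0,18,34,0.054,0,0,10]]'
python3 -m creep '[[0,18,34,0.054,0,0,10],[0,0,0,0,0,0,10],[0,0,0,0,0,0,10]]'
python3 - <<'E'
from h import *
s,T=tool();print(s["position"],T[:,0],T[:,1],s["ft_force"])
d=get_image("wrist");cv2.imwrite("pics/w16.png",d["img"][:,:,::-1])
E
```

```text
[ 0.493 -0.065  0.383] 0.497 -7.5
[ 0.506 -0.101  0.383] 0.516 -10.6
[ 0.518 -0.137  0.383] 0.536 -13.7
[ 0.527 -0.175  0.383] 0.555 -16.8
[ 0.535 -0.212  0.383] 0.575 -19.9
[ 0.54  -0.25   0.383] 0.595 -23.0
time: 21.25
position: [0.5354, -0.2134, 0.3829]
tool_rot: [1.46, 1.025, -1.463]
ft_force: [1.1, -0.4, -2.1]
grip_width: 0.205
time: 21.55
position: [0.54, -0.2513, 0.3828]
tool_rot: [1.498, 0.993, -1.503]
ft_force: [0.2, 0.9, -1.5]
grip_width: 0.205
[ 0.54003108 -0.25133236  0.38282468] [-3.26626305e-03  2.60573113e-04 -9.99994632e-01] [ 0.91973419 -0.39252946 -0.00310639] [ 0.15582324  0.92151118 -1.5139372 ]
```

View pics/w16.png

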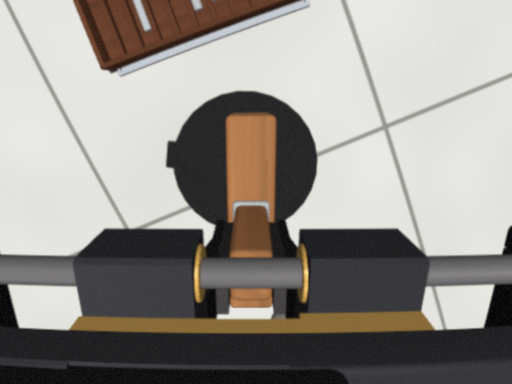

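```bash
python3 - <<'E'
from h import *
from scipy.optimize import least_squares
d=get_image("wrist");s,T=tool()
g=cv2.cvtColor(d["img"],cv2.COLOR_RGB2GRAY)
crop(d["img"],150,80,190,160,4,"w16c.png")
# black-lid edge: per row transitions left/right
pts=[]
for r in range(96,215,4):
    row=g[r].astype(int);dk=np.where(row[150:345]<60)[0]
    if len(dk): pts.append((r,150+dk.min(),150+dk.max()))
print(pts)
uv=[(b+.5,r) for r,a,b in pts]+[(a-.5,r) for r,a,b in pts if not 138<r<172]
L=back(d,uv,.008)
q=least_squares(lambda q:np.hypot(*(L[:,:2]-q[:2]).T)-q[2],[.535,-.25,.078],loss="soft_l1",f_scale=.001);print("lid",q.x,np.abs(q.fun).max())
t=s["position"]+T[:,0]*.2628
print(t,T.T@(np.array([q.x[0],q.x[1],.008])-t)*1000)
E
```

```text
[(96, np.int64(227), np.int64(261)), (100, np.int64(216), np.int64(274)), (104, np.int64(207), np.int64(281)), (108, np.int64(202), np.int64(287)), (112, np.int64(197), np.int64(292)), (116, np.int64(193), np.int64(296)), (120, np.int64(190), np.int64(300)), (124, np.int64(187), np.int64(302)), (128, np.int64(184), np.int64(305)), (132, np.int64(182), np.int64(308)), (136, np.int64(180), np.int64(309)), (140, np.int64(179), np.int64(311)), (144, np.int64(169), np.int64(312)), (148, np.int64(169), np.int64(313)), (152, np.int64(168), np.int64(314)), (156, np.int64(168), np.int64(315)), (160, np.int64(168), np.int64(315)), (164, np.int64(168), np.int64(315)), (168, np.int64(172), np.int64(315)), (172, np.int64(175), np.int64(315)), (176, np.int64(176), np.int64(314)), (180, np.int64(177), np.int64(313)), (184, np.int64(178), np.int64(312)), (188, np.int64(180), np.int64(310)), (192, np.int64(182), np.int64(309)), (196, np.int64(184), np.int64(306)), (200, np.int64(186), np.int64(304)), (204, np.int64(189), np.int64(302)), (208, np.int64(192), np.int64(298)), (212, np.int64(196), np.int64(294))]
lid [ 0.53218994 -0.2512271   0.07642044] 0.0005959069385953891
[ 0.54025064 -0.24871379  0.12050955] [112.52044633  -6.18263151   5.53307599]
```

```bash

python3 -m creep '[[20,-6,5,0,0,0,10],[30,0,0,0,0,0,10],[30,0,0,0,0,0,10],[15,0,0,0,0,0,10],[0,0,0,0,0,0,10]]'
python3 -m creep '[[0,0,0,0,0,0,10],[0,0,0,0,0,0,10]]'
python3 - <<'E'
from h import *
s,T=tool();print(s["position"],T[:,0],T[:,1],s["ft_force"],(s["position"]+T[:,0]*.2628))
d=get_image("wrist");cv2.imwrite("pics/w17.png",d["img"][:,:,::-1])
d=get_image("scene");crop(d["img"],150,90,130,100,6,"sc17.png")
d=get_image("side");crop(d["img"],215,165,100,125,5,"si17.png")
E
```

```text
time: 22.15
position: [0.5327, -0.2509, 0.2872]
tool_rot: [1.495, 0.998, -1.5]
ft_force: [-1.0, 0.0, -0.6]
grip_width: 0.205
time: 22.35
position: [0.5339, -0.253, 0.2912]
tool_rot: [1.499, 0.99, -1.495]
ft_force: [0.4, -0.6, -1.5]
grip_width: 0.202
[ 0.53391059 -0.25295657  0.29116201] [ 2.82191368e-03 -6.65212654e-04 -9.99995797e-01] [ 0.92087521 -0.389847    0.00285797] [ 0.38800471 -0.618305   -1.46102273] [ 0.53465219 -0.25313139  0.02836312]
```

View pics/sc17.png

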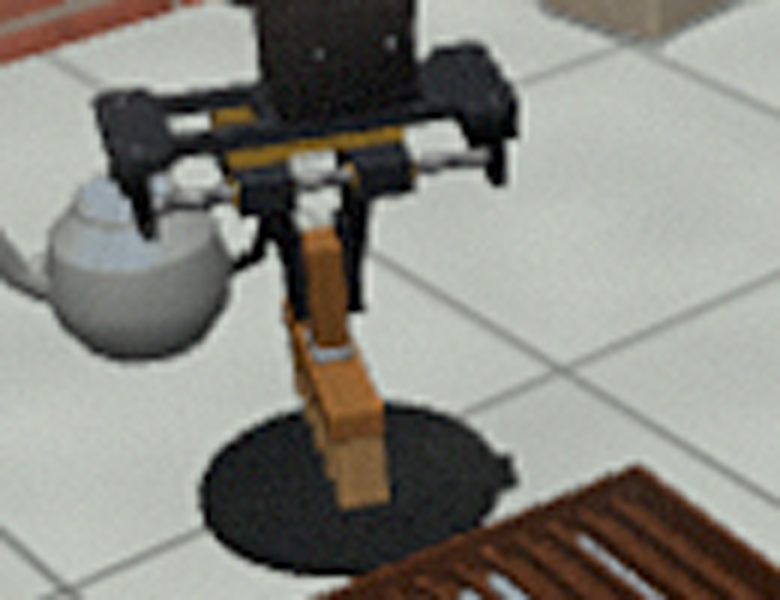

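View pics/si17.png

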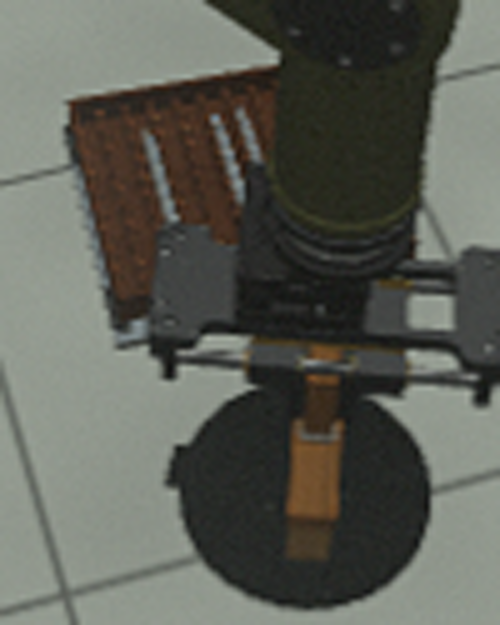

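View pics/w17.png

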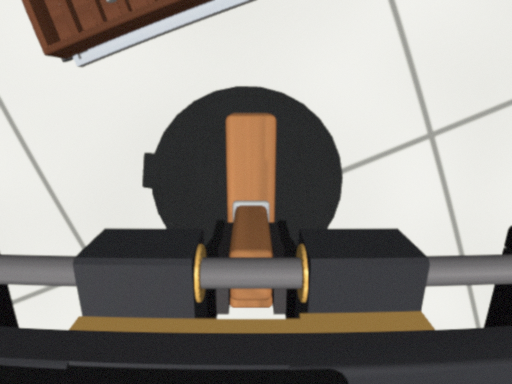

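```bash
python3 -m creep '[[8,0,0,0,0,0,10],[0,0,0,0,0,0,10],[0,0,0,0,0,0,10]]'
python3 - <<'E'
from h import *
from scipy.optimize import least_squares
d=get_image("wrist");s,T=tool()
g=cv2.cvtColor(d["img"],cv2.COLOR_RGB2GRAY)
uv=[]
for r in range(94,212,4):
    dk=100+np.where(g[r,100:400]<60)[0]
    uv.append((dk.max()+.5,r))
    if dk.min()<225 and not 140<r<200: uv.append((dk.min()-.5,r))
L=back(d,uv,.008)
q=least_squares(lambda q:np.hypot(*(L[:,:2]-q[:2]).T)-q[2],[.535,-.25,.078],loss="soft_l1",f_scale=.001);print("lid",q.x,np.abs(q.fun).max())
t=s["position"]+T[:,0]*.2628
print(t,T.T@(np.array([q.x[0],q.x[1],.008])-t)*1000,T[:,0])
E
```

```text
time: 22.8
position: [0.533, -0.2527, 0.281]
tool_rot: [1.498, 0.993, -1.499]
ft_force: [-0.2, -0.1, -1.7]
grip_width: 0.2
lid [ 0.5319196  -0.25158111  0.07696989] 0.0007395937400419272
[ 0.53298625 -0.25278003  0.01843606] [10.43663101 -1.44554018 -0.68825137] [-4.28473342e-04  9.33507797e-05 -9.99999904e-01]
```

Off the lid's middle by only 1.5 mm. I'll lower the last 10 mm gently.

```bash
python3 -m creep '[[4,-1,-1,0,0,0,10],[4,0,0,0,0,0,10],[0,0,0,0,0,0,10]]'|grep -v tool_
python3 -m creep '[[1,0,0,0,0,0,10],[0,0,0,0,0,0,10]]'|grep -v tool_
python3 -m creep '[[0.7,0,0,0,0,0,10],[0,0,0,0,0,0,10]]'|grep -v tool_

```

```text
time: 23.15
position: [0.5324, -0.2512, 0.2727]
ft_force: [-0.1, 0.2, -1.2]
grip_width: 0.206
time: 23.35
position: [0.5327, -0.2515, 0.2724]
ft_force: [0.5, -0.4, -2.3]
grip_width: 0.208
time: 23.55
position: [0.5327, -0.2515, 0.2718]
ft_force: [0.7, -0.4, -1.2]
grip_width: 0.202
```

```bash
python3 -m creep '[[0.6,0,0,0,0,0,10],[0,0,0,0,0,0,10]]'|grep -v tool_
python3 -m creep '[[0.5,0,0,0,0,0,10],[0,0,0,0,0,0,10]]'|grep -v tool_

```

```text
time: 23.75
position: [0.5326, -0.2515, 0.2711]
ft_force: [-0.4, 0.2, -1.2]
grip_width: 0.201
time: 23.95
position: [0.5327, -0.2515, 0.2707]
ft_force: [-0.5, 0.5, -0.7]
grip_width: 0.199
```

```bash
python3 -m creep '[[0.3,0,0,0,0,0,10],[0,0,0,0,0,0,10]]'|grep -v tool_
python3 -m creep '[[0.3,0,0,0,0,0,10],[0,0,0,0,0,0,10]]'|grep -v tool_

```

```text
time: 24.15
position: [0.5327, -0.2516, 0.2707]
ft_force: [-0.5, 0.9, 1.8]
grip_width: 0.205
time: 24.35
position: [0.5327, -0.2516, 0.2707]
ft_force: [-1.4, 1.3, 5.2]
grip_width: 0.203
```

Contact is at the original standing height, so the rake is on the lid. I'll release it.

```bash
python3 -m creep '[[-0.4,0,0,0,0,0,10],[0,0,0,0,0,0,20],[0,0,0,0,0,0,25],[0,0,0,0,0,0,40],[0,0,0,0,0,0,60]]' 10
python3 -m creep '[[0,0,0,0,0,0,70],[0,0,0,0,0,0,70],[0,0,0,0,0,0,70]]'
python3 - <<'E'
from h import *
d=get_image("wrist");cv2.imwrite("pics/w18.png",d["img"][:,:,::-1])
d=get_image("scene");crop(d["img"],150,90,130,100,6,"sc18.png")
E
```

```text
time: 24.85
position: [0.5326, -0.2515, 0.2702]
tool_rot: [1.498, 0.992, -1.498]
ft_force: [0.2, -0.2, -0.3]
grip_width: 0.389
time: 25.15
position: [0.5327, -0.2515, 0.2704]
tool_rot: [1.498, 0.992, -1.498]
ft_force: [1.2, 0.1, -0.3]
grip_width: 0.657
```

View pics/w18.png

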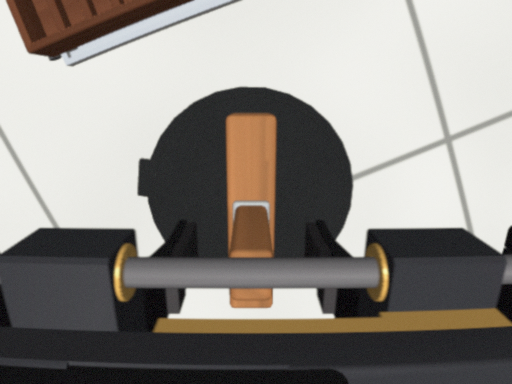

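View pics/sc18.png

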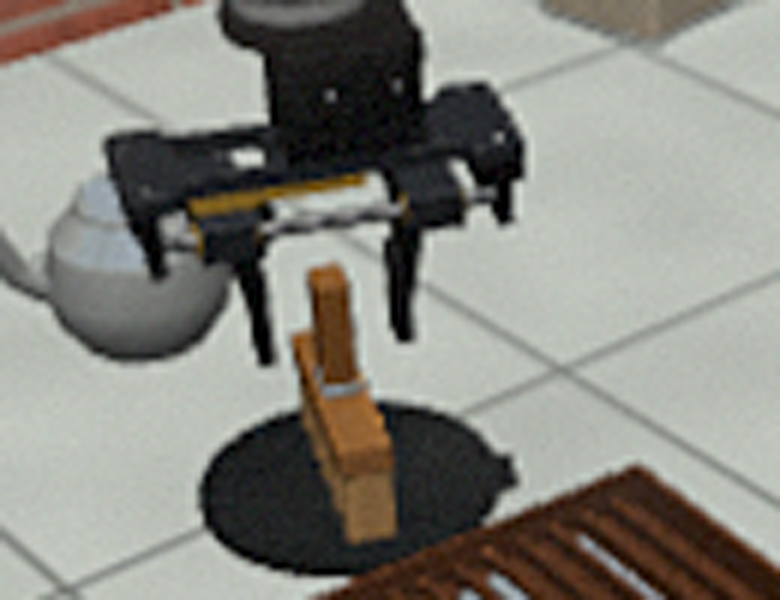

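The rake stands free in the middle of the lid at (250,200), with both fingers clear. I'll retract straight up.

```bash
python3 -m creep '[[-10,0,0,0,0,0,70],[-20,0,0,0,0,0,70],[-40,0,0,0,0,0,70],[-40,0,0,0,0,0,70],[-30,0,0,0,0,0,70]]'
python3 -m creep '[[0,0,0,0,0,0,70],[0,0,0,0,0,0,70],[0,0,0,0,0,0,70],[0,0,0,0,0,0,70],[0,0,0,0,0,0,70]]'
python3 - <<'E'
from h import *
s,T=tool();print(s["position"],np.abs(s["qd"]).max())
d=get_image("wrist");cv2.imwrite("pics/w19.png",d["img"][:,:,::-1])
d=get_image("scene");cv2.imwrite("pics/sc19.png",d["img"][:,:,::-1]);crop(d["img"],150,100,150,120,5,"sc19c.png")
d=get_image("side");cv2.imwrite("pics/si19.png",d["img"][:,:,::-1])
E
```

```text
time: 25.75
position: [0.5326, -0.252, 0.4139]
tool_rot: [1.5, 0.989, -1.496]
ft_force: [0.4, 0.7, 0.2]
grip_width: 0.808
time: 26.25
position: [0.5325, -0.2513, 0.4094]
tool_rot: [1.497, 0.994, -1.5]
ft_force: [-0.9, -0.4, -0.7]
grip_width: 0.802
[ 0.53246106 -0.25130429  0.40936871] 0.005484920455746592
```

View pics/w19.png

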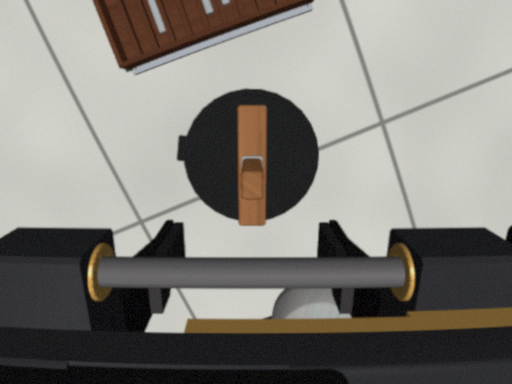

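View pics/sc19.png

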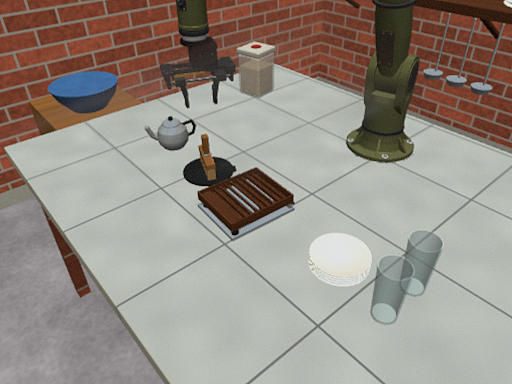

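View pics/sc19c.png

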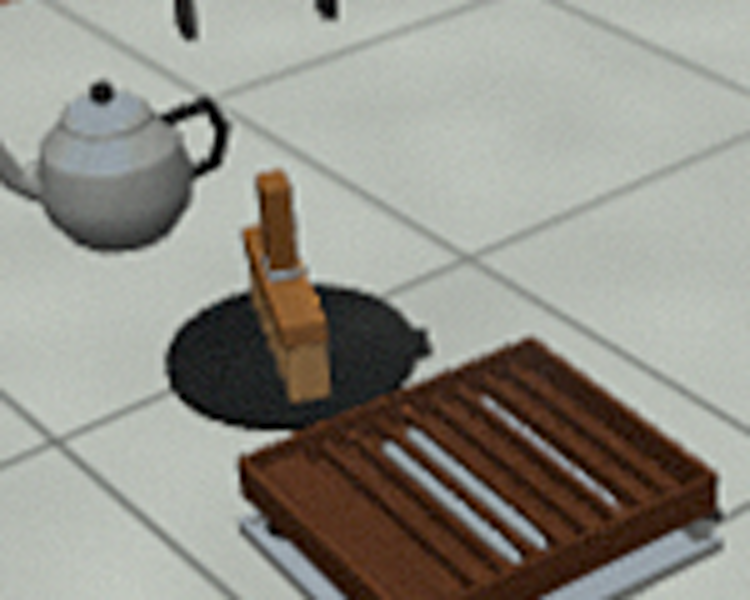

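```bash
python3 - <<'E'
from h import *
s,T=tool()
d=get_image("scene");crop(d["img"],205,165,100,75,8,"sc20.png")
d=get_image("side");crop(d["img"],222,170,85,65,8,"si20.png")
E
```

```text
(no output)
```

View pics/sc20.png

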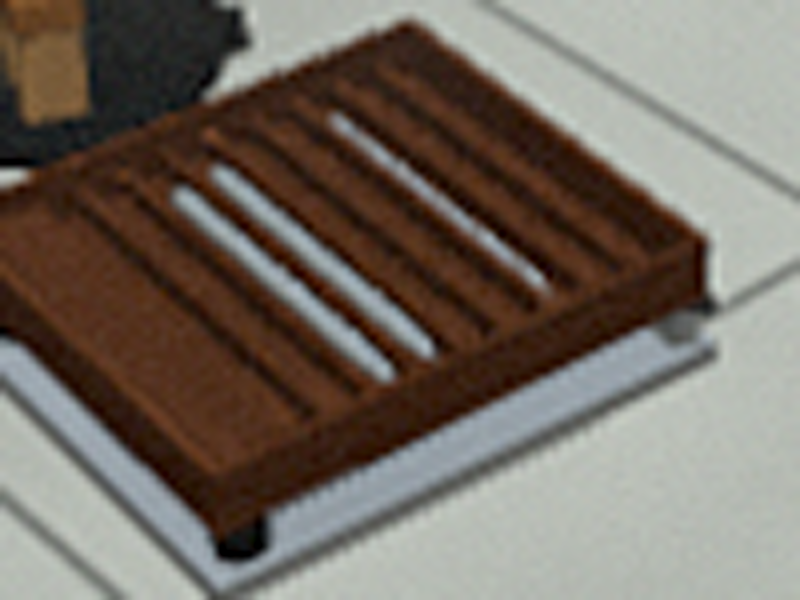

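View pics/si20.png

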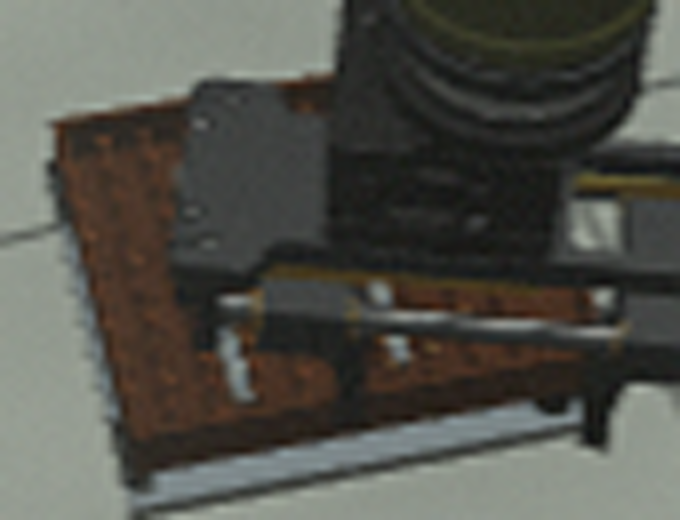

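```bash
python3 - <<'E'
from h import *
d=get_image("scene")
B=np.array([.4585,-.0265,.0255]);yaw=-.076
c,s=np.cos(yaw),np.sin(yaw);M=np.array([[c,-s],[s,c]])
C=lambda a,b:(a/8+205-.4,b/8+165-.4)
for n,pts in(("far",[(183,197),(385,372)]),("mid",[(220,178),(428,350)]),("near",[(337,118),(543,287)]),
  ):
    for h in(.010,.021):
        P=back(d,[C(*p) for p in pts],B[2]+h);print(n,h,((P-B)[:,:2]@M*1000).round(1).tolist())
# rib/landing reference: landing edge line and dark groove lines at rib-top height (x=162 expected)
P=back(d,[C(75,203),C(305,412)],B[2]+.017);print("edge162?",((P-B)[:,:2]@M*1000).round(1).tolist())
P=back(d,[C(0,190),C(222,478),C(705,240),C(412,22)],B[2]+.027);print("corners",((P-B)[:,:2]@M*1000).round(1).tolist())
E
```

```text
far 0.01 [[115.2, -62.2], [114.8, 58.1]]
far 0.021 [[122.8, -49.3], [122.4, 69.1]]
mid 0.01 [[98.7, -63.9], [97.0, 57.4]]
mid 0.021 [[106.6, -50.9], [104.9, 68.4]]
near 0.01 [[44.9, -69.1], [46.3, 53.6]]
near 0.021 [[53.6, -56.1], [55.1, 64.7]]
edge162? [[151.7, -73.6], [151.5, 66.1]]
corners [[174.7, -83.4], [195.9, 86.5], [1.2, 83.1], [1.4, -82.5]]
```

The three skewers lie parallel to the grooves. At groove-floor height (axis 10 mm above the underside) their x positions match the grooves at 48, 102 and 120 mm within the calibration, and the teeth passed over them at rib level. I'll hand in the job.

```bash
python3 -c "
from bench import ctrl
print(ctrl.close_job())"
```

```text
the job is handed in; nothing more can be done
None
```

The job is done and handed in: all three skewers lie in grooves, and the rake stands upright by itself on the middle of the lid. It took about 26 s of robot time.

**Combing:** I set the teeth on the middle of the landing and drew them about 159 mm to the near end. The tooth fronts stopped about 2 mm short of the near wall. The force readings, allowing for the rake's weight, put the teeth at roughly 6.7–9.5 N throughout, never near 4 or 15 N. These are one reading every 0.1–0.2 s with about 0.7 N of noise, so a shorter peak could have been missed.

**Last checks:**
- **Skewers:** they are parallel to the grooves and match the grooves centred 48, 102 and 120 mm from the hinge, to within the camera calibration. I checked this in the scene camera only, because the arm blocked the final side view. Their depth is inferred from that match and from the teeth passing over them at rib height, not measured directly.
- **Rake:** it touched down at the height it started from, about 1 mm from the lid's middle. The fingers are well clear.
- **Other objects:** in the last scene picture the saucers, teapot and glasses look unmoved.

**Disagreement:** the wrist camera and the fixed cameras differed by 3–6 mm on where the rake and board were. I used the wrist view for the final alignment.

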